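# Turn over pen cases, read the underside mark and sort them

## Task

Two pen cases look alike from above, but each has a mark hidden on its underside, a disc or a bar. Deal with one case at a time: stand it on its end on the aluminium plate and let go of it for a second so that the underside can be read, then take it again and lay it, fully turned over with its mark up, flat on the floor of the shallow tray whose tab shows the same mark, before you start on the other case. Set the cases down rather than drop them, and leave the three pens where they lie.

Things in the scene. Friction and masses are not known exactly. Their poses are not given: they have to be found in the camera images.
- case_disc_c (a point): centre of a white pen case, a rigid box 130 long (own x), 50 wide (y), 42 mm thick (z), about 140 g, balanced. Starts top up (own z up; grey inlay) beyond the plate, long axis roughly away from the robot. Its underside (-z face) bears in the middle a solid black disc 32 mm across; the other case differs only in this. Mark flush: it stands or lies flat on any face; on end (50 x 42 mm face) its centre is 65 mm up.
- tray_disc_floor (a point): middle of the inner floor (4 mm above the table) of the fixed shallow grey tray for the case with a solid black disc 32 mm across: 240 x 180 mm outside (own x, y), own z up, open top, walls 4 mm, rim 25 mm above the table. A tab at rim height outside its +x end (44 mm out, 110 wide) shows this mark. One tray is on the left, one on the right; which varies.
- case_bar_c (a point): centre of a white pen case, a rigid box 130 long (own x), 50 wide (y), 42 mm thick (z), about 140 g, balanced. Starts top up (own z up; grey inlay) beyond the plate, long axis roughly away from the robot. Its underside (-z face) bears in the middle a black bar 70 mm long and 12 mm wide along its length; the other case differs only in this. Mark flush: it stands or lies flat on any face; on end (50 x 42 mm face) its centre is 65 mm up.
- tray_bar_floor (a point): middle of the inner floor (4 mm above the table) of the fixed shallow grey tray for the case with a black bar 70 mm long and 12 mm wide along its length: 240 x 180 mm outside (own x, y), own z up, open top, walls 4 mm, rim 25 mm above the table. A tab at rim height outside its +x end (44 mm out, 110 wide) shows this mark. One tray is on the left, one on the right; which varies.
- plate_top (a point): middle of the top face of the fixed square aluminium reading plate, 110 x 110 mm, 6 mm thick, flat on the table nearest the robot; own z up, its sides along own x and y
- pen1: bystander: pen, 165 mm long, 17 mm thick, lying between the two cases; leave it where it is. Origin under its middle
- pen2: bystander: pen, 165 mm long, 17 mm thick, lying to the left of the plate; leave it where it is. Origin under its middle
- pen3: bystander: pen, 165 mm long, 17 mm thick, lying to the right of the plate; leave it where it is. Origin under its middle

How it is judged:
By the outcome, as a careful person would: the job done as asked, in the order asked, and still so for the second after the job is handed in, with the robot touching nothing.
It also fails if it takes over 72 s, if anything falls off the work surface, if the arm or the gripper's body presses on something with over 40 N, if the wrist force passes 120 N, or if a joint passes its speed limit or range.

## Robot

A 6-joint arm with a two-finger parallel gripper is mounted at the origin on the work surface. World frame = base frame: x ahead of the robot, y to its left, z up, the work surface at z = 0. Lengths are in m, angles in degrees, forces in N, time in s.
With the tool pointing down it reaches from about 0.35 to 1 m from the base axis. Payload 7.1 kg.
Tool frame: the origin (TCP) lies between the finger pads; the fingertips stand 22 mm ahead of it and the grasp point (between the pads) lies 3 mm ahead of it; z points along the fingers, y is the line along which they close (so a half turn about z gives the same grasp; the last joint's range is limited). The gripper opens to 85 mm and grips with 20 to 120 N. Pads are 22 mm wide; open, the fingers measure 114 mm over their backs; the gripper's body (76 mm by 85 mm) begins 54 mm behind the grasp point. The pads swing forward as they close: fully open they stand 13 mm farther back than shut.
Start: joints at [62.395, 24.242, 93.386, -0, 62.372, -1.089], TCP at [0.279, 0.559, 0.253] pointing down, gripper open.
Joint ranges: [-172.04, 172.04], [-51.8, 120.97], [4.93, 147.93], [-75.15, 255.16], [6.16, 154.13], [-145.62, 145.62]. Speed limits (degrees/s): [136.94, 136.94, 172.46, 180, 180, 180].

## Interface

Orientations are given as [roll, pitch, yaw] about the fixed x, y, z axes, in that order (R = Rz(yaw) Ry(pitch) Rx(roll)).
In Python, from cell import ctrl gives the robot as it stands.
- The arm moves only by the shell command python3 -m creep 'ROWS' [OPENING] [FORCE]. ROWS is JSON, a list of rows, each a list of 6 numbers: the shift along the world's x, y, z in units of 0.8 m (1.0 is 0.8 m), then the turn, a rotation vector about the world's x, y, z in units of 90 degrees (1.0 is 90 degrees). In form: [[x, y, z, rx, ry, rz], ...]. A call has 1 to 8 rows; each row is the pose to reach, as a shift and turn from the pose commanded when the call began; what a row does not reach only later rows make up. A row lasts 1/12 s, in which the tool goes at most 41.7 mm and 7.16 degrees, less where a joint would pass 70% of its speed; a pose out of reach is approached as far as the arm can. A call with a number of a shift or a turn outside -1 to 1 is refused whole. A call with a gripper value outside its range is refused whole. OPENING is the closure, from 0 (fully open) to 1 (shut), set as the call begins (- or left out, the last holds). The fingers move at their own pace and stop on an object; FORCE is the grip in N (left out, the last holds). Time passes only in rows, so rows that repeat a pose let the fingers close. It gives the time, the measured TCP pose, the force, the opening and the grip force at its end, in the units of the state.
- ctrl.read_state(): the state, without advancing time (a new reading comes with each control period).
- ctrl.capture(name): name is "scene" or "top"; returns a dict with "img" (384x512x3 uint8, red, green, blue), "fx", "fy", "cx", "cy" (pixels), "extrinsics" (4x4, takes a point from world to camera coordinates). Camera axes: x right, y up, looking along -z (the intrinsics and any distortion apply to the point x, -y, -z); pixel columns grow to the right and rows downward; lengths in m; the calibration is good to about 2 mm. A picture is of the moment at which its call begins. There is no depth.
- ctrl.close_job(): hands the job in; it is judged then, once.
The state is a dict: "time": time; "joint_positions": joint angles; "joint_vel": joint speeds; "effort": joint torques, N m; "ee_pos": TCP position; "tcp_rot": TCP orientation; "ft_force": force on the tool from outside, world axes, zero at the start; "ft_torque": the same for the moment, N m; "grip_width": finger opening in m; "grasp_force": force on a finger pad.
Only numpy, scipy, OpenCV 4.12 (cv2) and the standard library are available. Lean on these libraries where they do the work, as an engineer would, in place of code of your own. Each camera call takes 0.05 s, during which the arm holds its last target. There are 200 camera calls.

## Working session

There is one attempt and no reset: what is moved stays moved. The work goes in short steps, Python scripts to look and compute and a shell command to move; the robot and the scene stay as the last step left them, time stands still between calls to the robot, and variables do not carry over. Pictures are saved under pics/ and viewed, at most 10 in all, crops included, and the job is handed in when it is done.

```bash
ls; mkdir -p pics
python3 - <<'E'
from cell import ctrl
import cv2,numpy as np
for n in("scene","top"):
    c=ctrl.capture(n); cv2.imwrite(f"pics/{n}0.png",cv2.resize(c["img"][...,::-1],None,fx=1.5,fy=1.5,interpolation=cv2.INTER_CUBIC))
    print(n,c["fx"],c["fy"],c["cx"],c["cy"],[k for k in c]); print(np.round(c["extrinsics"],4).tolist())
print(ctrl.read_state())
E
```

```text
pics
scene 465.1272966760101 465.1272966760101 253.65621036074938 190.18971628777842 ['img', 'fx', 'fy', 'cx', 'cy', 'extrinsics']
[[-0.8828, 0.4697, -0.0054, 0.4878], [-0.3177, -0.5886, 0.7434, 0.126], [0.346, 0.658, 0.6689, -1.3492], [0.0, 0.0, 0.0, 1.0]]
top 477.50045100876673 477.50045100876673 254.43223215040263 202.8767989036904 ['img', 'fx', 'fy', 'cx', 'cy', 'extrinsics']
[[-0.0697, -0.9976, -0.0001, 0.0368], [0.9772, -0.0683, 0.2009, -0.5383], [-0.2004, 0.0139, 0.9796, -1.2088], [0.0, 0.0, 0.0, 1.0]]
{'time': 0.1, 'joint_positions': array([ 6.23949408e+01,  2.42790112e+01,  9.34294312e+01, -2.05314671e-03,
        6.23726426e+01, -1.08703767e+00]), 'joint_vel': array([-0.01002009, -0.12468604, -0.07031358,  0.01019496, -0.121738  ,
       -0.08478016]), 'effort': array([ 1.99963315e-04, -5.58425009e+01, -2.82444495e+01, -6.31674493e-05,
        2.99703439e-03, -1.69685842e-05]), 'ee_pos': array([0.27879326, 0.55882972, 0.25261845]), 'tcp_rot': array([-1.79918895e+02,  2.79093277e-04,  1.53482932e+02]), 'ft_force': array([ 0.05744847, -0.30459948,  0.75595194]), 'ft_torque': array([0.00110682, 0.00906221, 0.05963276]), 'grasp_force': 0.0, 'grip_width': 0.08513621281731708}
```

View pics/top0.png

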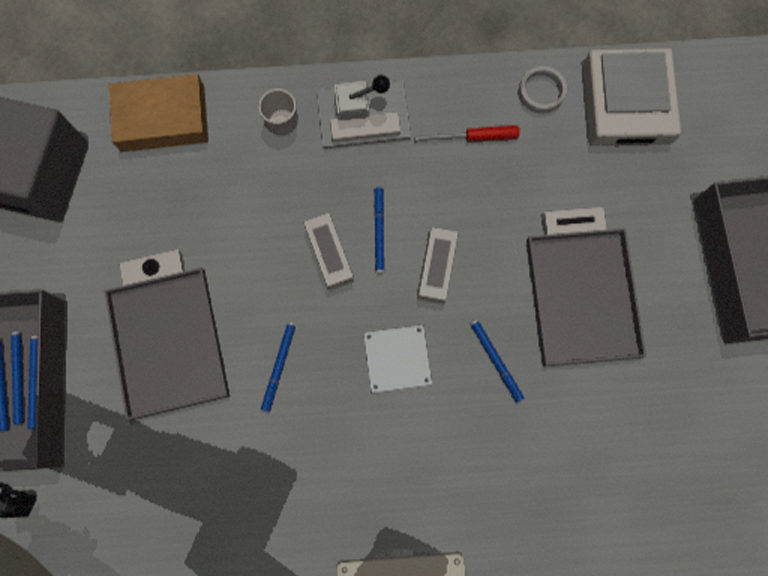

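View pics/scene0.png

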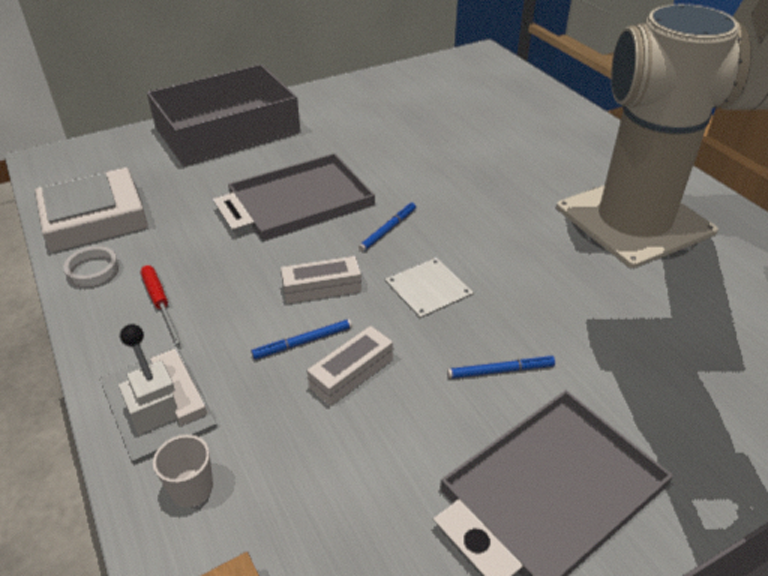

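```bash
cat > h.py <<'E'
import numpy as np, cv2, sys
from cell import ctrl
from scipy.spatial.transform import Rotation as R
def unproj(c,uv,z):
    E=c["extrinsics"]; p=-E[:3,:3].T@E[:3,3]
    d=E[:3,:3].T@np.array([(uv[0]-c["cx"])/c["fx"],-(uv[1]-c["cy"])/c["fy"],-1])
    return p+d*(z-p[2])/d[2]
def crop(c,x0,x1,y0,y1,s,name):
    cv2.imwrite("pics/"+name,cv2.resize(c["img"][y0:y1,x0:x1,::-1],None,fx=s,fy=s,interpolation=cv2.INTER_CUBIC))
E
python3 - <<'E'
from h import *
c=ctrl.capture("top"); crop(c,190,350,120,270,5,"crop1.png")
for n,q in dict(disc=[(108,291),(204,270),(228,396),(130,417)],bar=[(528,238),(624,231),(642,356),(545,365)]).items():
    p=np.array([unproj(c,(u/1.5,v/1.5),.025) for u,v in q]); print(n,p.round(3)[:,:2].tolist(),p.mean(0).round(3),[np.linalg.norm(p[i]-p[(i+1)%4]).round(3) for i in range(4)],np.degrees(np.arctan2(*(p[0]+p[1]-p[2]-p[3])[[1,0]])))
E
```

```text
disc [[0.605, 0.492], [0.632, 0.318], [0.4, 0.28], [0.376, 0.452]] [0.503 0.385 0.025] [np.float64(0.177), np.float64(0.235), np.float64(0.174), np.float64(0.233)] 9.543767189030428
bar [[0.651, -0.279], [0.652, -0.457], [0.42, -0.457], [0.416, -0.283]] [ 0.535 -0.369  0.025] [np.float64(0.178), np.float64(0.233), np.float64(0.174), np.float64(0.235)] 0.5145878275933339
```

View pics/crop1.png

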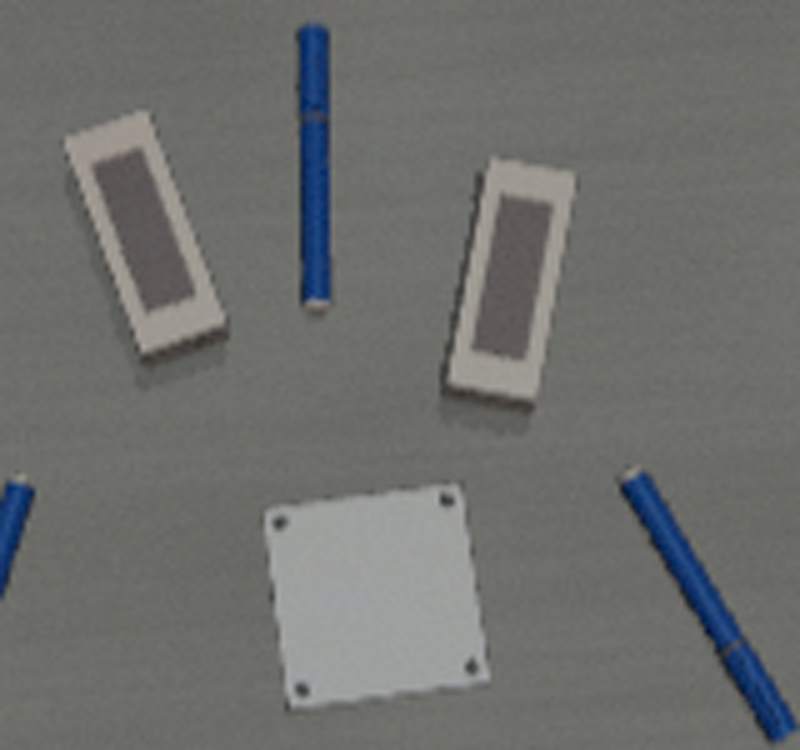

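Run:
```python
from h import *
c=ctrl.capture("top")
for n,z,q in [("L",.042,[(66,138),(149,111),(228,324),(142,352)]),("R",.042,[(490,156),(577,174),(537,402),(447,387)]),("plate",.006,[(265,510),(460,485),(490,680),(291,708)])]:
    p=np.array([unproj(c,(190+u/5-.4,120+v/5-.4),z) for u,v in q]); print(n,p.mean(0).round(4),[np.linalg.norm(p[i]-p[(i+1)%4]).round(3) for i in range(4)],np.degrees(np.arctan2(*(p[0]+p[1]-p[2]-p[3])[[1,0]])))
```

```text
L [0.6519 0.0884 0.042 ] [np.float64(0.048), np.float64(0.128), np.float64(0.049), np.float64(0.128)] 16.05094222958888
R [ 0.6109 -0.1081  0.042 ] [np.float64(0.048), np.float64(0.129), np.float64(0.049), np.float64(0.132)] -14.805040995583512
plate [ 0.4491 -0.0229  0.006 ] [np.float64(0.107), np.float64(0.107), np.float64(0.108), np.float64(0.109)] 3.825927423693692
```

```bash
cat >> h.py <<'E'
def u(deg): return np.array([np.cos(np.radians(deg)),np.sin(np.radians(deg)),0])
Z=np.array([0,0,1.])
def frame(z,y):
    y=y/np.linalg.norm(y); z=z/np.linalg.norm(z); return R.from_matrix(np.c_[np.cross(y,z),y,z])
def lean(a,phi,s=1): # lying: tool leaning from direction a (deg)
    f=np.radians(phi); return frame(-np.cos(f)*Z-np.sin(f)*u(a), s*np.cross(Z,u(a)))
def stand(d,el,s=1): # tool heading d (deg), pointing el below horizontal
    f=np.radians(el); return frame(np.cos(f)*u(d)-np.sin(f)*Z, s*np.cross(Z,u(d)))
def row(g,rot,ref=None,log=True):
    "delta row from ref (or the present pose) to grasp point g, orientation rot"
    if ref is None:
        s=ctrl.read_state(); p=s["ee_pos"]; r=R.from_euler("xyz",s["tcp_rot"],degrees=True)
    else: p,r=ref[0]-.003*ref[1].as_matrix()[:,2],ref[1]
    t=np.asarray(g)-.003*rot.as_matrix()[:,2]
    v=(rot*r.inv()).as_rotvec(degrees=True)
    print(((t-p)/.8).round(4).tolist(),(v/90).round(4).tolist(),"| mm",((t-p)*1e3).round(1),"deg",np.linalg.norm(v).round(1))
def log():
    s=ctrl.read_state(); print("t",s["time"],"q",s["joint_positions"].round(2).tolist(),s["ee_pos"].round(4),s["tcp_rot"].round(2),"F",s["ft_force"].round(1),"w",s["grip_width"],s["grasp_force"])
    open("log.txt","a").write(repr([s[k].tolist() for k in("joint_positions","ee_pos","tcp_rot")])+"\n")
if __name__=="__main__": log()
E
python3 h.py; python3 -c "
from h import *
row([.676,.0953,.15],lean(16,30))
row([.676,.0953,.15],lean(16,30,-1))"
```

```text
t 0.2 q [62.4, 24.27, 93.41, 0.0, 62.37, -1.09] [0.2788 0.559  0.2528] [-179.94   -0.    153.48] F [ 0.2  0.8 -0.3] w 0.08557042106969721 0.0
[0.4983, -0.5791, -0.1253] [0.0319, 0.3394, 0.4612] | mm [ 398.6 -463.3 -100.2] deg 51.6
[0.4983, -0.5791, -0.1253] [-0.4251, 0.0383, -1.4841] | mm [ 398.6 -463.3 -100.2] deg 139.0
```

```bash
python3 -m creep '[[0.05,-0.0579,-0.0125,0.003,0.034,0.046],[0.1,-0.116,-0.025,0.006,0.068,0.092],[0.15,-0.174,-0.0375,0.0096,0.102,0.138],[0.2,-0.232,-0.05,0.0128,0.136,0.184],[0.25,-0.29,-0.0625,0.016,0.17,0.23],[0.3,-0.348,-0.075,0.019,0.204,0.276],[0.35,-0.405,-0.0875,0.022,0.238,0.322],[0.4,-0.463,-0.1,0.0255,0.272,0.369]]' 0.15 80; python3 h.py; python3 -c "
from h import *
row([.676,.0953,.15],lean(16,30))
row([.676,.0953,.027],lean(16,30),([.676,.0953,.15],lean(16,30)))"
```

```text
time: 0.87
ee_pos: [0.4951, 0.3083, 0.1994]
tcp_rot: [-178.2, -24.3, -173.0]
ft_force: [0.5, 0.5, -1.0]
grip_width: 0.0727
grasp_force: 0.0
t 0.8667 q [27.59, 34.76, 87.06, 6.65, 81.77, -72.13] [0.4951 0.3083 0.1994] [-178.15  -24.32 -173.01] F [ 0.5  0.5 -1. ] w 0.07269539623534581 0.0
[0.2279, -0.2657, -0.0585] [0.0053, 0.0656, 0.0906] | mm [ 182.3 -212.6  -46.8] deg 10.1
[0.0, 0.0, -0.1538] [0.0, 0.0, 0.0] | mm [   0.    0. -123.] deg 0.0
```

```bash
python3 -m creep '[[0.04,-0.047,-0.01,0.002,0.02,0.03],[0.08,-0.093,-0.02,0.004,0.04,0.06],[0.12,-0.14,-0.03,0.005,0.066,0.09],[0.16,-0.187,-0.041,0.005,0.066,0.09],[0.2,-0.233,-0.051,0.005,0.066,0.09],[0.2279,-0.2657,-0.0585,0.0053,0.0656,0.0906],[0.2279,-0.2657,-0.0585,0.0053,0.0656,0.0906],[0.2279,-0.2657,-0.0585,0.0053,0.0656,0.0906]]'; python3 h.py
python3 - <<'E'
from h import *
row([.676,.0953,.027],lean(16,30))
from scipy.optimize import least_squares
D=[eval(l) for l in open("log.txt")]
def fk(q,p):
    d1,a1,a2,e,a3,d6,o=p; r=lambda ax,t:R.from_euler(ax,t,degrees=True)
    A=r("z",q[0]); x=np.array([a1,o,d1]); B=r("y",q[1]); x=x+B.apply([0,0,a2]); B=B*r("y",q[2]); x=x+B.apply([e,0,a3])
    B=B*r("z",q[3])*r("y",q[4]); x=x+B.apply([0,0,d6]); B=B*r("z",q[5]); return A.apply(x),A*B
f=lambda p:np.concatenate([fk(d[0],p)[0]-d[1] for d in D])
s=least_squares(lambda p:np.r_[f(p),1e-3*(p-[.45,.03,.43,0,.43,.25,.0])],[.45,.03,.43,0,.43,.25,.0]); print(s.x.round(4),np.abs(f(s.x)).max())
for d in D: print((fk(d[0],s.x)[1].inv()*R.from_euler("xyz",d[2],degrees=True)).as_rotvec(degrees=True).round(2))
E
```

```text
time: 1.53
ee_pos: [0.679, 0.0917, 0.1507]
tcp_rot: [-179.8, -29.9, -164.6]
ft_force: [-1.3, -0.1, -0.0]
grip_width: 0.0728
grasp_force: 0.0
t 1.5333 q [8.24, 49.08, 67.83, -3.81, 92.72, -96.42] [0.679  0.0917 0.1507] [-179.76  -29.86 -164.58] F [-1.3 -0.1 -0. ] w 0.07280935283499715 0.0
[-0.002, 0.0051, -0.1513] [0.0018, 0.0022, 0.0051] | mm [  -1.6    4.1 -121.1] deg 0.5
[0.3124 0.     0.5631 0.0775 0.4849 0.279  0.0119] 1.4070506153540663e-06
[-0. -0. 90.]
[-0. -0. 90.]
[-0. -0. 90.]
```

```bash
cat > ik.py <<'E'
from h import *
from scipy.optimize import least_squares
P=[.3124,0,.5631,.0775,.4849,.279,.0119]
lo=np.array([-172.04,-51.8,4.93,-75.15,6.16,-145.62])+1; hi=np.array([172.04,120.97,147.93,255.16,154.13,145.62])-1
def fk(q,p=P):
    d1,a1,a2,e,a3,d6,o=p; r=lambda ax,t:R.from_euler(ax,t,degrees=True)
    A=r("z",q[0]); x=np.array([a1,o,d1]); B=r("y",q[1]); x=x+B.apply([0,0,a2]); B=B*r("y",q[2]); x=x+B.apply([e,0,a3])
    B=B*r("z",q[3])*r("y",q[4]); x=x+B.apply([0,0,d6]); B=B*r("z",q[5]+90); return A.apply(x),A*B
def ik(g,rot,q0):
    t=np.asarray(g)-.003*rot.as_matrix()[:,2]
    def f(q):
        x,r=fk(q); return np.r_[(x-t)*10,(rot*r.inv()).as_rotvec()]
    s=least_squares(f,np.clip(q0,lo+.1,hi-.1),bounds=(lo,hi)); return s.x,np.abs(s.fun).max()
E
python3 - <<'E'
from ik import *
q0=[8.24,49.08,67.83,-3.81,92.72,-96.42]
print("pick",*[x for x in ik([.676,.0953,.027],lean(16,30),q0)])
pl=np.array([.449,-.023,.096])
rng=np.random.default_rng(0)
starts=[np.array([0,20,110,j4,70,j6]) for j4 in(-60,0,60,100) for j6 in(-100,0,100)]
for d in(60,90,120,180,0,-90,-60):
  for el in(30,45):
    for s in(1,-1):
      for nm,dd in(("g1",d),("g2",d+180)):
        b=[x for x in(ik(pl,stand(dd,el,s),q) for q in starts) if x[1]<2e-3]
        u_={tuple(x[0].round(0)) for x in b}
        print(d,el,s,nm,list(u_)[:2] and [list(map(int,v)) for v in list(u_)[:2]])
E
```

```text
pick [  8.55839521  57.26717064  68.39437923  -3.73247104  84.1414128
 -96.0721498 ] 1.1775302954930567e-13
60 30 1 g1 [[-37, 42, 126, 76, 62, 103]]
60 30 1 g2 [[17, 48, 101, -36, 84, 69]]
60 30 -1 g1 [[-37, 42, 126, 76, 62, -77]]
60 30 -1 g2 [[17, 48, 101, -36, 84, -111]]
60 45 1 g1 [[-31, 34, 127, 71, 48, 116]]
60 45 1 g2 [[14, 40, 106, -32, 72, 65]]
60 45 -1 g1 [[-31, 34, 127, 71, 48, -64]]
60 45 -1 g2 [[14, 40, 106, -32, 72, -115]]
90 30 1 g1 [[-32, 45, 111, 50, 74, 111]]
90 30 1 g2 [[25, 44, 114, -56, 71, 69]]
90 30 -1 g1 [[-32, 45, 111, 50, 74, -69]]
90 30 -1 g2 [[25, 44, 114, -56, 71, -111]]
90 45 1 g1 [[-28, 37, 115, 45, 62, 118]]
90 45 1 g2 [[20, 37, 117, -51, 58, 61]]
90 45 -1 g1 [[-28, 37, 115, 45, 62, -62]]
90 45 -1 g2 [[20, 37, 117, -51, 58, -119]]
120 30 1 g1 [[-23, 48, 99, 31, 87, 109]]
120 30 1 g2 []
120 30 -1 g1 [[-23, 48, 99, 31, 87, -71]]
120 30 -1 g2 []
120 45 1 g1 [[-21, 41, 104, 28, 74, 112]]
120 45 1 g2 []
120 45 -1 g1 [[-21, 41, 104, 28, 74, -68]]
120 45 -1 g2 []
180 30 1 g1 [[-3, 52, 88, -3, 100, 88]]
180 30 1 g2 []
180 30 -1 g1 [[-3, 52, 88, -3, 100, -92]]
1
[... 309 characters left out ...]
172, 43, 90]]
0 45 1 g2 [[-3, 44, 95, -2, 85, 88]]
0 45 -1 g1 [[-8, 33, 144, 172, 43, -90]]
0 45 -1 g2 [[-3, 44, 95, -2, 85, -92]]
-90 30 1 g1 [[25, 44, 114, -56, 71, 69]]
-90 30 1 g2 [[-32, 45, 111, 50, 74, 111]]
-90 30 -1 g1 [[25, 44, 114, -56, 71, -111]]
-90 30 -1 g2 [[-32, 45, 111, 50, 74, -69]]
-90 45 1 g1 [[20, 37, 117, -51, 58, 61]]
-90 45 1 g2 [[-28, 37, 115, 45, 62, 118]]
-90 45 -1 g1 [[20, 37, 117, -51, 58, -119]]
-90 45 -1 g2 [[-28, 37, 115, 45, 62, -62]]
-60 30 1 g1 []
-60 30 1 g2 [[-23, 48, 99, 31, 87, 109]]
-60 30 -1 g1 []
-60 30 -1 g2 [[-23, 48, 99, 31, 87, -71]]
-60 45 1 g1 []
-60 45 1 g2 [[-21, 41, 104, 28, 74, 112]]
-60 45 -1 g1 []
-60 45 -1 g2 [[-21, 41, 104, 28, 74, -68]]
```

```bash
cat >> ik.py <<'E'
from scipy.spatial.transform import Slerp
def track(keys,q):
    "keys: list of (g,rot); returns joints at each key, worst residual, joint margin"
    out=[];w=0
    for (g0,r0),(g1,r1) in zip(keys,keys[1:]):
        sl=Slerp([0,1],R.concatenate([r0,r1]))
        for t in np.linspace(0,1,13)[1:]:
            q,e=ik(np.array(g0)*(1-t)+np.array(g1)*t,sl(t),q); w=max(w,e)
        out.append((q.round(0).astype(int).tolist(),round(w,4)))
    return out
PL=np.array([.449,-.023,.096]); UP=PL+[0,0,.12]
def seq(c,a,s,q0,d=90,el=30):
    c=np.array(c); g=c+.024*u(a); gh=g+[0,0,.12]
    return track([(gh,lean(a,30,s)),(g,lean(a,30,s)),(gh,lean(a,30,s)),(UP,lean(d,30,s)),(UP,stand(d,el,s)),(PL,stand(d,el,s))],q0)
def seq2(tc,a,s,q0,d=90,el=30,mid=None):
    tc=np.array(tc); g=tc+.024*u(a); gh=g+[0,0,.12]
    return track([(PL,stand(d+180,el,s)),(UP,stand(d+180,el,s)),(UP,lean(d+180,30,s)),(gh,lean(a,30,s)),(g,lean(a,30,s))],q0)
E
python3 - <<'E'
from ik import *
L=[.652,.0884,.027]; Rr=[.611,-.108,.027]
for nm,c,a in(("L",L,196),("L",L,16),("R",Rr,165.2),("R",Rr,-14.8)):
  for s in(1,-1):
    t=np.array(c)+.024*u(a)+[0,0,.12]
    for j6 in(-90,90):
      q,e=ik(t,lean(a,30,s),[8,49,68,0,60,j6])
      if e<1e-3: print("pick",nm,a,s,seq(c,a,s,q))
for s,q in((1,[25,44,114,-56,71,69]),(-1,[25,44,114,-56,71,-111])):
  for nm,tc,aa in(("disc",[.503,.385,.031],(9.5,189.5,99.5,-80.5)),("bar",[.535,-.369,.031],(.5,180.5,90.5,-89.5))):
    for a in aa: print(nm,a,s,seq2(tc,a,s,q))
E
```

```text
pick L 196 1 [([4, 40, 115, 127, 8, -48], np.float64(0.0118)), ([4, 26, 115, 33, 11, 47], np.float64(0.0118)), ([-9, 7, 125, 10, 33, 145], np.float64(0.5254)), ([-32, 32, 112, 48, 83, 121], np.float64(0.5254)), ([-32, 45, 111, 50, 74, 111], np.float64(0.5254))]
pick L 196 1 [([4, 40, 115, 127, 8, -48], np.float64(0.0118)), ([4, 26, 115, 33, 11, 47], np.float64(0.0118)), ([-9, 7, 125, 10, 33, 145], np.float64(0.5254)), ([-32, 32, 112, 48, 83, 121], np.float64(0.5254)), ([-32, 45, 111, 50, 74, 111], np.float64(0.5254))]
pick L 196 -1 [([4, 39, 112, 44, 7, -145], np.float64(0.1013)), ([4, 26, 115, 33, 11, -133], np.float64(0.1013)), ([13, 17, 116, -35, 59, 35], np.float64(0.1013)), ([-32, 32, 112, 48, 83, -59], np.float64(0.1013)), ([-32, 45, 111, 50, 74, -69], np.float64(0.1013))]
pick L 16 1 [([9, 57, 69, -4, 84, -96], np.float64(0.0)), ([9, 49, 68, -4, 93, -97], np.float64(0.0)), ([13, 17, 116, -35, 59, -145], np.float64(0.005)), ([-1, 6, 131, -7, 20, -145], np.float64(0.9431)), ([-2, 23, 131, -20, 7, -145], np.float64(1.0344))]
pick L 16 -1 [([9, 57, 69, -4, 84, 84], np.float64(0.0)
[... 4645 characters left out ...]
443)), ([-24, 43, 108, -74, 23, -145], np.float64(1.3443))]
bar 180.5 -1 [([25, 30, 114, -53, 78, -122], np.float64(0.0)), ([2, 7, 126, -17, 31, -145], np.float64(0.602)), ([-41, 27, 109, 22, 26, -145], np.float64(0.602)), ([-39, 39, 109, 21, 15, -145], np.float64(0.602))]
bar 90.5 -1 [([25, 30, 114, -53, 78, -122], np.float64(0.0)), ([2, 7, 126, -17, 31, -145], np.float64(0.602)), ([-22, 31, 105, -45, 41, 11], np.float64(0.602)), ([-22, 42, 106, -57, 33, 27], np.float64(0.602))]
bar -89.5 -1 [([25, 30, 114, -53, 78, -122], np.float64(0.0)), ([2, 7, 126, -17, 31, -145], np.float64(0.602)), ([-34, 29, 114, -60, 7, -145], np.float64(0.8917)), ([-34, 41, 110, -62, 7, -145], np.float64(0.8917))]
```

```bash
T='x'; python3 -m creep '[[0,0,0,-0.306,-0.088,-0.551],[0,0,0,-0.306,-0.088,-0.551],[0,0,0,-0.306,-0.088,-0.551],[0,0,0,-0.306,-0.088,-0.551],[0,0,0,-0.306,-0.088,-0.551],[0,0,0,-0.306,-0.088,-0.551],[0,0,0,-0.306,-0.088,-0.551],[0,0,0,-0.306,-0.088,-0.551]]'
python3 -m creep '[[0,0,0,-0.306,-0.088,-0.551],[0,0,0,-0.306,-0.088,-0.551],[0,0,0,-0.306,-0.088,-0.551],[0,0,0,-0.306,-0.088,-0.551],[0,0,0,-0.306,-0.088,-0.551],[0,0,0,-0.306,-0.088,-0.551],[0,0,0,-0.306,-0.088,-0.551],[0,0,0,-0.306,-0.088,-0.551]]'
python3 h.py; python3 -c "
from h import *
row([.676,.0953,.09],lean(16,30,-1))"
```

```text
time: 2.2
ee_pos: [0.676, 0.0979, 0.1525]
tcp_rot: [-153.9, -15.3, 134.7]
ft_force: [-0.0, -0.0, -0.2]
grip_width: 0.0729
grasp_force: 0.0
time: 2.87
ee_pos: [0.676, 0.098, 0.1524]
tcp_rot: [-152.4, 12.4, 84.0]
ft_force: [0.3, 0.2, 0.3]
grip_width: 0.0727
grasp_force: 0.0
t 2.8667 q [8.79, 48.92, 68.0, -3.79, 92.96, 18.64] [0.676  0.098  0.1524] [-152.35   12.41   84.04] F [0.3 0.2 0.3] w 0.07270608930840584 0.0
[0.0018, -0.0028, -0.0748] [-0.3452, -0.1012, -0.6253] | mm [  1.5  -2.2 -59.8] deg 64.9
```

```bash
python3 -m creep '[[0,0,0,-0.345,-0.101,-0.625],[0,0,0,-0.345,-0.101,-0.625],[0,0,0,-0.345,-0.101,-0.625],[0,0,0,-0.345,-0.101,-0.625],[0.0018,-0.0028,-0.02,-0.345,-0.101,-0.625],[0.0018,-0.0028,-0.04,-0.345,-0.101,-0.625],[0.0018,-0.0028,-0.06,-0.345,-0.101,-0.625],[0.0018,-0.0028,-0.075,-0.345,-0.101,-0.625]]'
python3 -m creep '[[0,0,0,-0.05,-0.014,-0.08],[0,0,0,-0.05,-0.014,-0.08],[0,0,0,-0.05,-0.014,-0.08]]'
python3 h.py; python3 -c "
from h import *
row([.676,.0953,.027],lean(16,30,-1))"
```

```text
time: 3.53
ee_pos: [0.677, 0.0956, 0.0912]
tcp_rot: [-175.6, 29.8, 24.8]
ft_force: [-0.2, -0.4, -0.5]
grip_width: 0.0724
grasp_force: 0.0
time: 3.78
ee_pos: [0.6772, 0.0957, 0.0921]
tcp_rot: [179.2, 30.1, 15.3]
ft_force: [-0.7, -0.5, 0.1]
grip_width: 0.0727
grasp_force: 0.0
t 3.7833 q [8.72, 52.9, 68.5, -4.11, 88.5, 84.44] [0.6772 0.0957 0.0921] [179.16  30.14  15.26] F [-0.7 -0.5  0.1] w 0.07271048946817005 0.0
[0.0002, 0.0, -0.0781] [0.0082, 0.0007, 0.0035] | mm [  0.2   0.  -62.5] deg 0.8
```

```bash
python3 -m creep '[[0,0,-0.03,0.008,0,0.0035],[0,0,-0.055,0.008,0,0.0035],[0,0,-0.07,0.008,0,0.0035],[0,0,-0.078,0.008,0,0.0035],[0,0,-0.078,0.008,0,0.0035],[0,0,-0.078,0.008,0,0.0035]]'
python3 -m creep '[[0,0,0,0,0,0],[0,0,0,0,0,0],[0,0,0,0,0,0],[0,0,0,0,0,0],[0,0,0,0,0,0],[0,0,0,0,0,0]]' 1 80
python3 h.py
python3 - <<'E'
from ik import *
g=np.array([.676,.0953,.027])
row(g,lean(16,30,-1))
row(UP,lean(90,30,-1),(g+[0,0,.12],lean(16,30,-1)))
row(UP,stand(90,30,-1),(UP,lean(90,30,-1)))
row(UP,stand(90,30,-1),(g+[0,0,.12],lean(16,30,-1)))
E
```

```text
time: 4.28
ee_pos: [0.6775, 0.0954, 0.03]
tcp_rot: [180.0, 29.9, 16.0]
ft_force: [0.1, 0.7, 0.5]
grip_width: 0.0728
grasp_force: 0.0
time: 4.78
ee_pos: [0.6788, 0.0956, 0.0318]
tcp_rot: [180.0, 29.7, 16.0]
ft_force: [2.6, 2.4, 7.4]
grip_width: 0.0493
grasp_force: 83.3
t 4.7833 q [8.54, 57.08, 68.38, -3.76, 84.07, 83.9] [0.6788 0.0956 0.0318] [179.96  29.73  16.  ] F [2.6 2.4 7.4] w 0.049282098406548396 83.2915735244751
[-0.0017, 0.0001, -0.0027] [-0.0004, 0.003, -0.0003] | mm [-1.4  0.1 -2.2] deg 0.3
[-0.2856, -0.1465, 0.0863] [0.0, 0.0, 0.8222] | mm [-228.4 -117.2   69. ] deg 74.0
[0.0, -0.0051, -0.0014] [1.0, 0.0, -0.0] | mm [ 0.  -4.1 -1.1] deg 90.0
[-0.2856, -0.1516, 0.0849] [0.8457, -0.6373, 0.6373] | mm [-228.4 -121.3   67.9] deg 111.2
```

```bash
python3 -m creep '[[0,0,0.01,0,0,0],[0,0,0.03,0,0,0],[0,0,0.07,0,0,0],[0,0,0.11,0,0,0],[0,0,0.15,0,0,0],[0,0,0.15,0,0,0]]'
python3 -m creep '[[-0.025,-0.013,0.008,0,0,0.07],[-0.05,-0.026,0.016,0,0,0.14],[-0.075,-0.039,0.024,0,0,0.21],[-0.1,-0.052,0.032,0,0,0.28],[-0.125,-0.065,0.04,0,0,0.35],[-0.15,-0.078,0.048,0,0,0.42],[-0.175,-0.091,0.056,0,0,0.49],[-0.2,-0.104,0.064,0,0,0.56]]'
python3 h.py
python3 - <<'E'
from ik import *
row(UP,lean(90,30,-1))
E
```

```text
time: 5.28
ee_pos: [0.6809, 0.0958, 0.1586]
tcp_rot: [179.9, 29.3, 16.0]
ft_force: [1.9, 0.2, -0.9]
grip_width: 0.049
grasp_force: 82.8
time: 5.95
ee_pos: [0.5165, 0.0118, 0.2023]
tcp_rot: [180.0, 29.9, 66.7]
ft_force: [0.5, 0.7, -1.6]
grip_width: 0.0491
grasp_force: 82.7
t 5.95 q [12.57, 27.67, 101.58, -25.27, 71.16, 48.46] [0.5165 0.0118 0.2023] [179.98  29.88  66.73] F [ 0.5  0.7 -1.6] w 0.04907575949066419 82.71036028862
[-0.0843, -0.0417, 0.0203] [-0.0013, 0.0004, 0.2585] | mm [-67.5 -33.3  16.3] deg 23.3
```

```bash
python3 -m creep '[[-0.025,-0.0125,0.005,0,0,0.07],[-0.05,-0.025,0.01,0,0,0.14],[-0.07,-0.035,0.015,0,0,0.21],[-0.0843,-0.0417,0.02,0,0,0.2585],[-0.0843,-0.0417,0.02,0.07,0,0.2585],[-0.0843,-0.0417,0.02,0.07,0,0.2585]]'
python3 -m creep '[[0,0,0,0.07,0,0],[0,0,0,0.14,0,0],[0,0,0,0.22,0,0],[0,0,0,0.29,0,0],[0,0,0,0.37,0,0],[0,0,0,0.45,0,0],[0,0,0,0.53,0,0],[0,0,0,0.6,0,0]]'
python3 h.py
python3 - <<'E'
from ik import *
row(UP,stand(90,30,-1))
E
```

```text
time: 6.45
ee_pos: [0.4496, -0.0217, 0.2191]
tcp_rot: [-178.7, 23.5, 90.3]
ft_force: [0.6, 0.1, -1.9]
grip_width: 0.049
grasp_force: 83.0
time: 7.12
ee_pos: [0.4508, -0.0218, 0.2184]
tcp_rot: [-179.0, -30.5, 90.3]
ft_force: [0.0, 1.1, -3.2]
grip_width: 0.0491
grasp_force: 82.9
t 7.1167 q [-21.1, 18.85, 113.99, 31.21, 64.05, -39.81] [ 0.4508 -0.0218  0.2184] [-178.97  -30.5    90.31] F [ 0.   1.1 -3.2] w 0.049138040277278625 82.94455289840698
[-0.0022, -0.0047, -0.0012] [0.3278, -0.0073, -0.0116] | mm [-1.8 -3.8 -0.9] deg 29.5
```

```bash
python3 -m creep '[[-0.002,-0.0047,-0.0012,0.075,-0.007,-0.0116],[-0.002,-0.0047,-0.0012,0.15,-0.007,-0.0116],[-0.002,-0.0047,-0.0012,0.225,-0.007,-0.0116],[-0.002,-0.0047,-0.0012,0.29,-0.007,-0.0116],[-0.002,-0.0047,-0.0012,0.3278,-0.007,-0.0116],[-0.002,-0.0047,-0.03,0.3278,-0.007,-0.0116],[-0.002,-0.0047,-0.07,0.3278,-0.007,-0.0116],[-0.002,-0.0047,-0.1,0.3278,-0.007,-0.0116]]'
python3 -m creep '[[0,0,-0.015,0,0,0],[0,0,-0.025,0,0,0],[0,0,-0.025,0,0,0]]'
python3 h.py
python3 - <<'E'
from ik import *
row(PL,stand(90,30,-1))
c=ctrl.capture("scene"); crop(c,200,380,80,240,4,"s1.png")
E
```

```text
time: 7.78
ee_pos: [0.4483, -0.0253, 0.1356]
tcp_rot: [-179.5, -59.7, 89.7]
ft_force: [-0.3, 0.6, -2.6]
grip_width: 0.0489
grasp_force: 83.1
time: 8.03
ee_pos: [0.4484, -0.0247, 0.1167]
tcp_rot: [-179.6, -59.8, 89.8]
ft_force: [1.2, 0.3, -1.4]
grip_width: 0.0491
grasp_force: 83.1
t 8.0333 q [-31.91, 42.54, 111.66, 49.14, 75.36, -67.39] [ 0.4484 -0.0247  0.1167] [-179.62  -59.79   89.8 ] F [ 1.2  0.3 -1.4] w 0.049106211923377954 83.10627937316895
[0.0008, -0.0011, -0.024] [0.0023, -0.0021, -0.0014] | mm [  0.6  -0.9 -19.2] deg 0.3
```

View pics/s1.png

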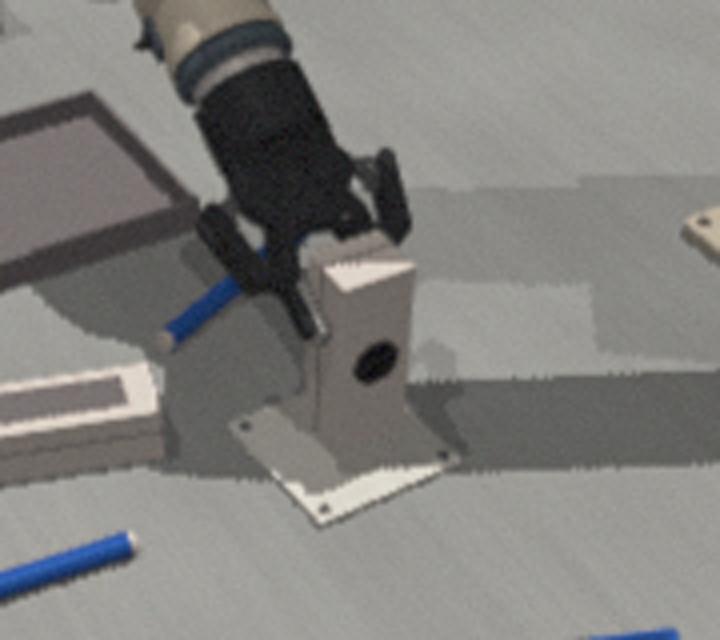

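The case stands upright above the plate. A solid disc shows on its underside at crop (376,362), so it goes in the left tray. I'll lower it to contact next.

```bash
python3 -m creep '[[0,0,-0.008,0.002,-0.002,0],[0,0,-0.016,0.002,-0.002,0],[0,0,-0.020,0.002,-0.002,0],[0,0,-0.020,0.002,-0.002,0]]'; python3 -m creep '[[0,0,-0.0015,0,0,0],[0,0,-0.003,0,0,0],[0,0,-0.003,0,0,0]]'; python3 -m creep '[[0,0,-0.001,0,0,0],[0,0,-0.002,0,0,0],[0,0,-0.002,0,0,0]]';  python3 h.py
```

```text
time: 8.42
ee_pos: [0.4486, -0.0249, 0.1014]
tcp_rot: [179.7, -59.9, 90.3]
ft_force: [0.5, 0.1, -1.8]
grip_width: 0.0488
grasp_force: 83.1
time: 8.67
ee_pos: [0.4487, -0.0249, 0.0992]
tcp_rot: [179.7, -59.9, 90.4]
ft_force: [-0.7, -0.1, -1.8]
grip_width: 0.0491
grasp_force: 83.1
time: 8.92
ee_pos: [0.4487, -0.0249, 0.0975]
tcp_rot: [179.7, -59.9, 90.4]
ft_force: [-0.6, 0.2, -1.4]
grip_width: 0.0493
grasp_force: 83.1
t 8.9167 q [-32.0, 44.77, 111.4, 49.72, 74.15, -69.31] [ 0.4487 -0.0249  0.0975] [179.69 -59.93  90.35] F [-0.6  0.2 -1.4] w 0.0493069613389462 83.10909032821655
```

```bash
python3 -m creep '[[0,0,-0.001,0,0,0],[0,0,-0.002,0,0,0],[0,0,-0.002,0,0,0]]'; python3 -m creep '[[0,0,-0.001,0,0,0],[0,0,-0.002,0,0,0],[0,0,-0.002,0,0,0]]';  python3 -m creep '[[0,0,-0.001,0,0,0],[0,0,-0.001,0,0,0],[0,0,-0.001,0,0,0]]'
```

```text
time: 9.17
ee_pos: [0.4487, -0.0249, 0.0969]
tcp_rot: [179.6, -60.0, 90.4]
ft_force: [-0.6, -2.9, 5.2]
grip_width: 0.0491
grasp_force: 83.8
time: 9.42
ee_pos: [0.4487, -0.025, 0.0968]
tcp_rot: [179.6, -60.2, 90.5]
ft_force: [-4.1, -7.5, 18.7]
grip_width: 0.0487
grasp_force: 85.4
time: 9.67
ee_pos: [0.4486, -0.025, 0.0967]
tcp_rot: [179.5, -60.3, 90.5]
ft_force: [-5.5, -9.8, 24.9]
grip_width: 0.0494
grasp_force: 85.9
```

```bash
python3 -m creep '[[0,0,0.001,0,0,0],[0,0,0.002,0,0,0],[0,0,0.003,0,0,0]]';  python3 -m creep '[[0,0,0,0,0,0],[0,0,0,0,0,0],[0,0,0,0,0,0],[0,0,0,0,0,0]]' 0.15; python3 h.py
python3 - <<'E'
from ik import *
row(PL-.1*stand(90,30,-1).as_matrix()[:,2],stand(90,30,-1))
E
```

```text
time: 9.92
ee_pos: [0.4487, -0.025, 0.0969]
tcp_rot: [179.6, -60.0, 90.4]
ft_force: [-0.4, 0.3, 1.3]
grip_width: 0.049
grasp_force: 83.4
time: 10.25
ee_pos: [0.4487, -0.0248, 0.0958]
tcp_rot: [179.7, -59.9, 90.3]
ft_force: [-0.2, 0.4, -0.1]
grip_width: 0.0723
grasp_force: 0.0
t 10.25 q [-32.0, 44.96, 111.37, 49.76, 74.05, -69.43] [ 0.4487 -0.0248  0.0958] [179.71 -59.93  90.34] F [-0.2  0.4 -0.1] w 0.07228351722591957 0.0
[0.0004, -0.1092, 0.0646] [0.0007, 0.0016, -0.001] | mm [  0.3 -87.4  51.7] deg 0.2
```

```bash
python3 -m creep '[[0,-0.02,0.012,0,0,0],[0,-0.06,0.035,0,0,0],[0,-0.1,0.06,0,0,0],[0,-0.109,0.10,0,0,0],[0,-0.109,0.15,-0.05,0,0],[0,-0.109,0.2,-0.13,0,0],[0,-0.109,0.24,-0.2,0,0],[0,-0.109,0.24,-0.28,0,0]]'
python3 h.py
python3 - <<'E'
from ik import *
s2=stand(-90,30,1)
c=ctrl.capture("top"); crop(c,215,315,160,260,6,"t1.png")
g=np.array([.449,-.005,.096]); row(g-.1*s2.as_matrix()[:,2],s2)
E
```

```text
time: 10.92
ee_pos: [0.451, -0.1139, 0.2936]
tcp_rot: [179.2, -34.2, 90.4]
ft_force: [0.5, 1.0, -0.1]
grip_width: 0.0724
grasp_force: 0.0
t 10.9167 q [-32.44, 16.37, 106.52, 29.33, 78.36, -44.17] [ 0.451  -0.1139  0.2936] [179.23 -34.25  90.44] F [ 0.5  1.  -0.1] w 0.07235211369496722 0.0
[-0.0019, 0.2459, -0.1821] [-1.0423, 0.0044, -0.0074] | mm [  -1.6  196.7 -145.7] deg 93.8
```

View pics/t1.png

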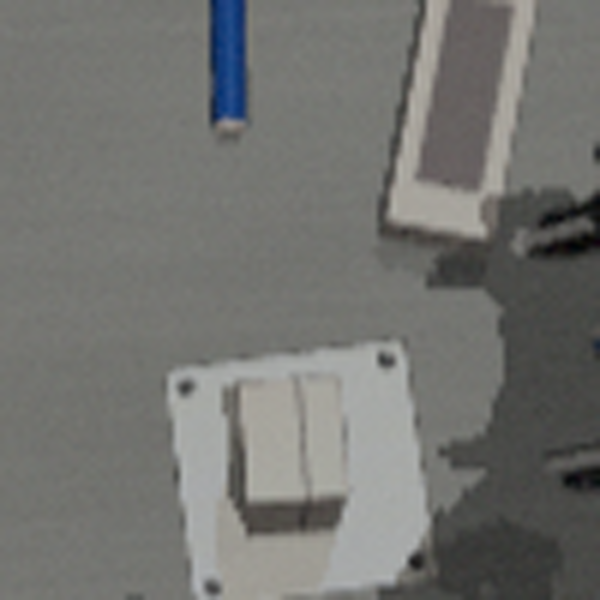

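The case stands free on the plate, its top-face corners at crop (238,378), (340,375), (348,494) and (247,500).

```bash
python3 -m creep '[[0,0.05,0,-0.08,0,0],[0,0.1,0,-0.16,0,0],[0,0.15,0,-0.24,0,0],[0,0.2,0,-0.32,0,0],[0,0.25,0,-0.4,0,0],[0,0.25,0,-0.48,0,0],[0,0.25,0,-0.56,0,0],[0,0.25,0,-0.64,0,0]]'; python3 h.py
python3 - <<'E'
from ik import *
c=ctrl.capture("top")
p=np.array([unproj(c,(215+a/6-.4,160+b/6-.4),.136) for a,b in[(238,378),(340,375),(348,494),(247,500)]]); print(p.round(4)[:,:2].tolist(),p.mean(0).round(4),[np.linalg.norm(p[i]-p[(i+1)%4]).round(4) for i in range(4)],np.degrees(np.arctan2(*(p[0]+p[1]-p[2]-p[3])[[1,0]])))
s2=stand(-90,30,1)
g=np.array([.449,p.mean(0)[1]+.009,.096]); print(g);row(g-.1*s2.as_matrix()[:,2],s2)
row(g,s2,(g-.1*s2.as_matrix()[:,2],s2))
E
```

```text
time: 11.63
ee_pos: [0.4485, 0.0892, 0.2881]
tcp_rot: [-180.0, 19.0, 90.3]
ft_force: [0.0, -0.0, -1.0]
grip_width: 0.0724
grasp_force: 0.0
t 11.6333 q [20.48, 10.75, 109.88, -19.34, 67.38, 28.92] [0.4485 0.0892 0.2881] [-179.97   19.01   90.32] F [ 0. -0. -1.] w 0.07242771466081377 0.0
[[0.4737, 0.0042], [0.472, -0.0374], [0.4231, -0.0369], [0.4236, 0.0041]] [ 0.4481 -0.0165  0.136 ] [np.float64(0.0417), np.float64(0.0489), np.float64(0.041), np.float64(0.0501)] -0.20878727792913257
[ 0.449      -0.00750916  0.096     ]
[0.001, -0.0105, -0.1743] [-0.4509, -0.0031, -0.0033] | mm [   0.8   -8.4 -139.4] deg 40.6
[0.0, -0.1083, -0.0625] [0.0, 0.0, 0.0] | mm [  0.  -86.6 -50. ] deg 0.0
```

```bash
python3 -m creep '[[0.001,0,0,-0.08,-0.003,-0.003],[0.001,0,-0.02,-0.16,-0.003,-0.003],[0.001,0,-0.05,-0.24,-0.003,-0.003],[0.001,0,-0.09,-0.32,-0.003,-0.003],[0.001,-0.005,-0.13,-0.4,-0.003,-0.003],[0.001,-0.01,-0.1743,-0.451,-0.003,-0.003],[0.001,-0.01,-0.1743,-0.451,-0.003,-0.003]]'
python3 h.py
python3 - <<'E'
from ik import *
s2=stand(-90,30,1)
g=np.array([.4485,-.0075,.096]); row(g,s2)
E
```

```text
time: 12.27
ee_pos: [0.4435, 0.077, 0.1361]
tcp_rot: [-177.4, 60.1, 92.1]
ft_force: [-1.9, -0.1, -2.1]
grip_width: 0.0727
grasp_force: 0.0
t 12.2667 q [34.25, 41.55, 108.43, -46.16, 79.5, 63.92] [0.4435 0.077  0.1361] [-177.43   60.06   92.11] F [-1.9 -0.1 -2.1] w 0.0726854375083723 0.0
[0.0062, -0.1023, -0.0483] [0.001, -0.0142, 0.0013] | mm [  5.  -81.9 -38.6] deg 1.3
```

```bash
python3 -m creep '[[0,0,0,0,0,0],[0,0,0,0,0,0]]'
python3 - <<'E'
from ik import *
s2=stand(-90,30,1)
g=np.array([.4485,-.0075,.096]); row(g,s2)
E
```

```text
time: 12.43
ee_pos: [0.4497, 0.0796, 0.15]
tcp_rot: [179.7, 59.1, 89.6]
ft_force: [1.5, -0.3, -0.3]
grip_width: 0.0723
grasp_force: 0.0
[-0.0015, -0.1057, -0.0656] [-0.0097, 0.0018, 0.0018] | mm [ -1.2 -84.5 -52.5] deg 0.9
```

```bash
python3 -m creep '[[-0.001,-0.035,-0.022,-0.005,0,0],[-0.001,-0.07,-0.044,-0.005,0,0],[-0.001,-0.095,-0.059,-0.005,0,0],[-0.001,-0.1057,-0.0656,-0.005,0,0],[-0.001,-0.1057,-0.0656,-0.005,0,0],[-0.001,-0.1057,-0.0656,-0.005,0,0]]'; python3 -c "
from ik import *
row([.4485,-.0075,.096],stand(-90,30,1))"; python3 -m creep '[[0,0,0,0,0,0],[0,0,0,0,0,0],[0,0,0,0,0,0],[0,0,0,0,0,0],[0,0,0,0,0,0]]' 1 80; python3 h.py; python3 -m creep '[[0,0,0.005,0,0,0],[0,0,0.02,0,0,0],[0,0,0.05,0,0,0],[0,0,0.09,0,0,0],[0,0,0.13,0,0,0],[0,0,0.17,0,0,0]]'; python3 h.py
python3 - <<'E'
from ik import *
row([.4485,-.0075,.24],stand(-90,30,1))
row(np.array([.503,.385,.16])+.024*u(9.5),lean(9.5,30,1),([.4485,-.0075,.24],lean(-90,30,1)))
E
```

```text
time: 12.93
ee_pos: [0.4503, -0.0042, 0.0992]
tcp_rot: [179.0, 59.5, 88.9]
ft_force: [0.4, 0.6, 0.9]
grip_width: 0.0729
grasp_force: 0.0
[-0.0022, -0.0009, -0.0021] [-0.0053, 0.0058, 0.002] | mm [-1.8 -0.7 -1.7] deg 0.7
time: 13.35
ee_pos: [0.4498, -0.0034, 0.0977]
tcp_rot: [179.3, 59.8, 89.4]
ft_force: [-0.7, 4.8, 10.5]
grip_width: 0.0489
grasp_force: 81.0
t 13.35 q [26.56, 44.27, 113.14, -54.74, 71.49, 69.11] [ 0.4498 -0.0034  0.0977] [179.33  59.77  89.44] F [-0.7  4.8 10.5] w 0.04885457324506959 81.02039694786072
time: 13.85
ee_pos: [0.4482, -0.0044, 0.2339]
tcp_rot: [179.8, 59.7, 89.7]
ft_force: [0.6, 0.4, -1.7]
grip_width: 0.049
grasp_force: 82.3
t 13.85 q [26.47, 28.81, 113.5, -51.58, 80.55, 56.44] [ 0.4482 -0.0044  0.2339] [179.75  59.69  89.73] F [ 0.6  0.4 -1.7] w 0.048971570952517245 82.28391408920288
[0.0004, -0.0006, 0.0095] [-0.0035, 0.0014, 0.0006] | mm [ 0.3 -0.5  7.6] deg 0.3
[0.0996, 0.4978, -0.1] [-0.0, -0.0, 1.1056] | mm [ 79.7 398.2 -80. ] deg 99.5
```

```bash
python3 -m creep '[[0,0,0.005,0.07,0,0],[0,0,0.01,0.14,0,0],[0,0,0.01,0.22,0,0],[0,0,0.01,0.3,0,0],[0,0,0.01,0.38,0,0],[0,0,0.01,0.46,0,0],[0,0,0.01,0.54,0,0],[0,0,0.01,0.61,0,0]]'; python3 -m creep '[[0,0,0,0.07,0,0],[0,0,0,0.14,0,0],[0,0,0,0.22,0,0],[0,0,0,0.3,0,0],[0,0,0,0.37,0,0],[0,0,0,0.37,0,0]]'; python3 h.py
python3 - <<'E'
from ik import *
row([.4485,-.0075,.24],lean(-90,30,1))
row(np.array([.503,.385,.16])+.024*u(9.5),lean(9.5,30,1))
E
```

```text
time: 14.52
ee_pos: [0.4489, -0.0042, 0.2419]
tcp_rot: [179.7, 4.5, 89.9]
ft_force: [-1.1, -0.0, -3.2]
grip_width: 0.0492
grasp_force: 82.5
time: 15.02
ee_pos: [0.4483, -0.0061, 0.2399]
tcp_rot: [-179.9, -28.8, 89.6]
ft_force: [-1.0, -0.3, -2.2]
grip_width: 0.0491
grasp_force: 82.6
t 15.0167 q [-18.84, 15.22, 114.82, 30.6, 63.51, -35.7] [ 0.4483 -0.0061  0.2399] [-179.9   -28.75   89.65] F [-1.  -0.3 -2.2] w 0.04912805510921877 82.57741928100586
[0.0003, -0.0037, 0.0034] [0.0139, -0.001, 0.0034] | mm [ 0.2 -2.9  2.7] deg 1.3
[0.0999, 0.4941, -0.0966] [0.0111, 0.0113, 1.1089] | mm [ 79.9 395.3 -77.3] deg 99.8
```

```bash
python3 -m creep '[[0.007,0.035,0,0.007,0,0.078],[0.014,0.07,0,0.011,0.006,0.156],[0.021,0.105,0,0.011,0.006,0.234],[0.028,0.14,0,0.011,0.006,0.312],[0.035,0.175,0,0.011,0.006,0.39],[0.042,0.21,0,0.011,0.006,0.468],[0.049,0.245,0,0.011,0.01,0.546],[0.056,0.28,0,0.011,0.011,0.624]]'
python3 - <<'E'
from ik import *
row(np.array([.503,.385,.16])+.024*u(9.5),lean(9.5,30,1))
E
```

```text
time: 15.68
ee_pos: [0.4932, 0.2213, 0.2407]
tcp_rot: [-179.4, -29.6, 146.1]
ft_force: [0.7, -0.0, -2.0]
grip_width: 0.0492
grasp_force: 82.5
[0.0437, 0.2099, -0.0976] [0.0072, 0.0037, 0.4787] | mm [ 34.9 167.9 -78.1] deg 43.1
```

```bash
python3 -m creep '[[0.007,0.035,0,0.007,0,0.078],[0.014,0.07,0,0.007,0.003,0.156],[0.021,0.105,-0.01,0.007,0.003,0.234],[0.028,0.14,-0.03,0.007,0.003,0.312],[0.035,0.175,-0.055,0.007,0.003,0.39],[0.0437,0.2099,-0.08,0.007,0.003,0.468],[0.0437,0.2099,-0.0976,0.007,0.0037,0.479],[0.0437,0.2099,-0.0976,0.007,0.0037,0.479]]';python3 h.py
python3 - <<'E'
from ik import *
row(np.array([.503,.385,.034])+.024*u(9.5),lean(9.5,30,1))
c=ctrl.capture("scene"); crop(c,240,440,140,384,2.4,"s2.png")
E
```

```text
time: 16.35
ee_pos: [0.5256, 0.3894, 0.1586]
tcp_rot: [-179.8, -30.4, -170.7]
ft_force: [-0.3, -0.1, -2.4]
grip_width: 0.0489
grasp_force: 83.0
t 16.35 q [31.0, 45.36, 74.52, 10.57, 88.77, -71.3] [0.5256 0.3894 0.1586] [-179.79  -30.35 -170.69] F [-0.3 -0.1 -2.4] w 0.04885674998643891 83.04422736167908
[0.0031, -0.0003, -0.1525] [0.0026, -0.0035, 0.0009] | mm [   2.5   -0.2 -122. ] deg 0.4
```

View pics/s2.png

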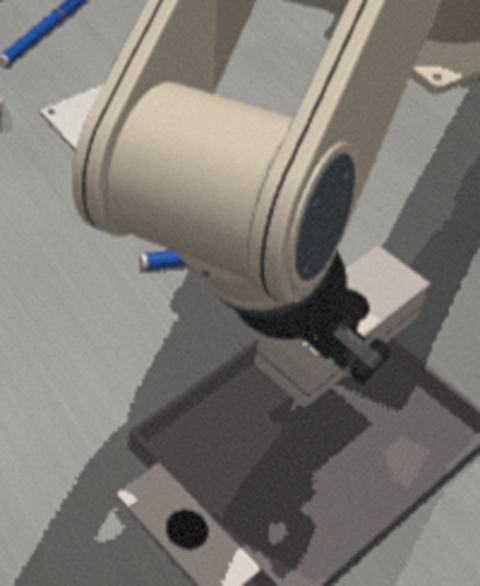

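```bash
python3 -m creep '[[0.003,0,-0.03,0.003,-0.003,0],[0.003,0,-0.07,0.003,-0.003,0],[0.003,0,-0.11,0.003,-0.003,0],[0.003,0,-0.13,0.003,-0.003,0],[0.003,0,-0.14,0.003,-0.003,0],[0.003,0,-0.142,0.003,-0.003,0],[0.003,0,-0.142,0.003,-0.003,0]]';python3 -m creep '[[0,0,-0.0015,0,0,0],[0,0,-0.003,0,0,0],[0,0,-0.004,0,0,0],[0,0,-0.004,0,0,0]]';python3 -m creep '[[0,0,-0.001,0,0,0],[0,0,-0.002,0,0,0],[0,0,-0.003,0,0,0],[0,0,-0.003,0,0,0]]'
```

```text
time: 16.98
ee_pos: [0.5315, 0.3872, 0.0497]
tcp_rot: [179.7, -29.8, -170.8]
ft_force: [-0.0, -0.4, -0.9]
grip_width: 0.0493
grasp_force: 83.0
time: 17.32
ee_pos: [0.5312, 0.3875, 0.0459]
tcp_rot: [179.6, -29.8, -170.7]
ft_force: [-1.4, -0.3, -1.4]
grip_width: 0.049
grasp_force: 83.0
time: 17.65
ee_pos: [0.5307, 0.3872, 0.0425]
tcp_rot: [179.7, -29.9, -170.7]
ft_force: [0.7, -0.6, -1.1]
grip_width: 0.049
grasp_force: 83.0
```

```bash
python3 -m creep '[[0,0,-0.001,0,0,0],[0,0,-0.002,0,0,0],[0,0,-0.003,0,0,0],[0,0,-0.003,0,0,0]]';python3 -m creep '[[0,0,-0.001,0,0,0],[0,0,-0.002,0,0,0],[0,0,-0.002,0,0,0]]';python3 -m creep '[[0,0,-0.001,0,0,0],[0,0,-0.002,0,0,0],[0,0,-0.002,0,0,0]]'
```

```text
time: 17.98
ee_pos: [0.5307, 0.3872, 0.0401]
tcp_rot: [179.7, -29.9, -170.7]
ft_force: [-0.2, -0.6, -3.0]
grip_width: 0.0486
grasp_force: 83.0
time: 18.23
ee_pos: [0.5308, 0.3872, 0.0386]
tcp_rot: [179.7, -29.9, -170.7]
ft_force: [0.3, 0.1, -2.0]
grip_width: 0.0489
grasp_force: 83.0
time: 18.48
ee_pos: [0.531, 0.3873, 0.0378]
tcp_rot: [179.7, -29.9, -170.7]
ft_force: [-0.3, 0.5, 3.4]
grip_width: 0.0491
grasp_force: 83.7
```

```bash
python3 -m creep '[[0,0,-0.001,0,0,0],[0,0,-0.001,0,0,0]]';python3 -m creep '[[0,0,0.0005,0,0,0],[0,0,0.0005,0,0,0],[0,0,0.0005,0,0,0],[0,0,0.0005,0,0,0]]' 0.15; python3 -m creep '[[0.01,0.002,0.018,0,0,0],[0.03,0.005,0.052,0,0,0],[0.055,0.009,0.095,0,0,0],[0.07,0.012,0.13,0,0,0],[0.07,0.012,0.17,0,0,0]]'; python3 h.py
python3 - <<'E'
from ik import *
g=np.array([.611,-.108,.15])+.024*u(-14.8)
row(g,lean(-14.8,30,-1))
q=ctrl.read_state()["joint_positions"]; s=ctrl.read_state(); here=(s["ee_pos"]+.003*0,R.from_euler("xyz",s["tcp_rot"],degrees=True))
print(track([here,(g,lean(-14.8,30,-1))],q)); 
c=ctrl.capture("scene"); crop(c,240,440,184,384,2.4,"s3.png")
E
```

```text
time: 18.65
ee_pos: [0.531, 0.3873, 0.0376]
tcp_rot: [179.7, -29.9, -170.7]
ft_force: [0.9, -0.5, 7.9]
grip_width: 0.049
grasp_force: 83.8
time: 18.98
ee_pos: [0.5307, 0.3872, 0.0365]
tcp_rot: [179.7, -29.9, -170.7]
ft_force: [0.1, 0.8, -0.1]
grip_width: 0.0726
grasp_force: 0.0
time: 19.4
ee_pos: [0.5887, 0.3968, 0.1734]
tcp_rot: [179.7, -29.8, -170.8]
ft_force: [0.2, -0.5, 0.4]
grip_width: 0.0726
grasp_force: 0.0
t 19.4 q [29.08, 48.99, 64.8, 10.09, 94.39, -71.8] [0.5887 0.3968 0.1734] [ 179.66  -29.85 -170.79] F [ 0.2 -0.5  0.4] w 0.07264564676731282 0.0
[0.0587, -0.6391, -0.0259] [0.8959, -0.049, 1.5248] | mm [  47.  -511.3  -20.8] deg 159.2
[([-7, 28, 116, -74, 7, -145], np.float64(1.0389))]
```

View pics/s3.png

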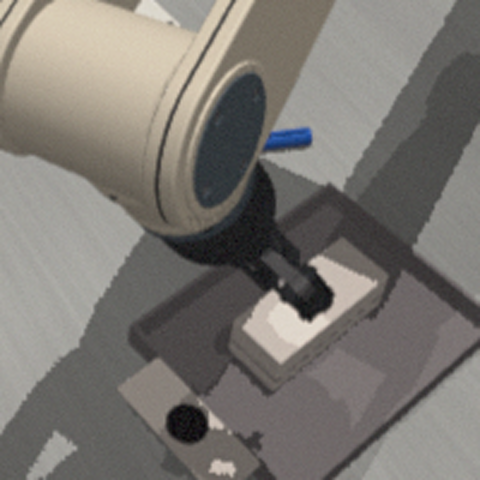

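```bash
python3 -m creep '[[0,0,0.05,-0.039,-0.0066,-0.069],[0.007,-0.04,0.08,-0.079,-0.013,-0.138],[0.014,-0.08,0.08,-0.118,-0.02,-0.207],[0.021,-0.12,0.08,-0.157,-0.026,-0.276],[0.028,-0.16,0.08,-0.196,-0.033,-0.344],[0.032,-0.2,0.08,-0.235,-0.039,-0.413],[0.036,-0.24,0.08,-0.275,-0.045,-0.482],[0.04,-0.28,0.08,-0.314,-0.052,-0.551]]'; python3 -m creep '[[0,-0.04,0,-0.039,-0.0066,-0.069],[0.007,-0.08,0,-0.079,-0.013,-0.138],[0.01,-0.12,0,-0.118,-0.02,-0.207],[0.01,-0.16,0,-0.157,-0.026,-0.276],[0.01,-0.2,0,-0.196,-0.033,-0.344],[0.01,-0.24,0,-0.235,-0.039,-0.413],[0.01,-0.28,0,-0.275,-0.045,-0.482],[0.01,-0.32,0,-0.314,-0.052,-0.551]]'; python3 h.py
python3 - <<'E'
from ik import *
g=np.array([.611,-.108,.11])+.024*u(-14.8)
row(g,lean(-14.8,30,-1))
q=ctrl.read_state()["joint_positions"]; s=ctrl.read_state(); here=(s["ee_pos"],R.from_euler("xyz",s["tcp_rot"],degrees=True))
print(track([here,(g,lean(-14.8,30,-1))],q));
E
```

```text
time: 20.12
ee_pos: [0.6186, 0.1714, 0.2364]
tcp_rot: [-154.4, -15.4, 128.1]
ft_force: [0.4, 0.0, 0.2]
grip_width: 0.0726
grasp_force: 0.0
time: 20.78
ee_pos: [0.6265, -0.0846, 0.2364]
tcp_rot: [-152.7, 12.3, 77.5]
ft_force: [1.0, 0.5, 0.6]
grip_width: 0.0724
grasp_force: 0.0
t 20.7833 q [-5.44, 39.11, 75.24, -7.57, 94.43, 11.36] [ 0.6265 -0.0846  0.2364] [-152.72   12.26   77.54] F [1.  0.5 0.6] w 0.07239996347159952 0.0
[0.0115, -0.0374, -0.1548] [-0.3731, 0.0189, -0.8897] | mm [   9.2  -30.  -123.8] deg 86.8
[([-12, 49, 75, 1, 87, 92], np.float64(0.0))]
```

```bash
python3 -m creep '[[0,0,0,-0.03,0.0015,-0.073],[0.0115,-0.0374,0,-0.061,0.003,-0.145],[0.0115,-0.0374,0,-0.091,0.0046,-0.218],[0.0115,-0.0374,0,-0.122,0.006,-0.29],[0.0115,-0.0374,0,-0.152,0.0077,-0.363],[0.0115,-0.0374,0,-0.183,0.009,-0.436],[0.0115,-0.0374,0,-0.213,0.011,-0.508],[0.0115,-0.0374,0,-0.244,0.012,-0.58]]'; python3 -m creep '[[0,0,-0.03,-0.027,0.0015,-0.073],[0,0,-0.06,-0.055,0.003,-0.145],[0,0,-0.09,-0.082,0.0046,-0.218],[0,0,-0.12,-0.11,0.006,-0.29],[0,0,-0.155,-0.129,0.0069,-0.31],[0,0,-0.155,-0.129,0.0069,-0.31],[0,0,-0.155,-0.129,0.0069,-0.31]]'; python3 h.py
python3 - <<'E'
from ik import *
g=np.array([.611,-.108,.029])+.024*u(-14.8)
row(g,lean(-14.8,30,-1))
E
```

```text
time: 21.45
ee_pos: [0.6359, -0.113, 0.2362]
tcp_rot: [-166.8, 28.9, 19.7]
ft_force: [-0.4, -0.3, 0.2]
grip_width: 0.0726
grasp_force: 0.0
time: 22.03
ee_pos: [0.6348, -0.1127, 0.1115]
tcp_rot: [-179.8, 30.3, -14.3]
ft_force: [-0.4, 0.5, 0.6]
grip_width: 0.0725
grasp_force: 0.0
t 22.0333 q [-11.78, 48.68, 74.74, 1.52, 86.83, 92.11] [ 0.6348 -0.1127  0.1115] [-179.76   30.28  -14.32] F [-0.4  0.5  0.6] w 0.07246603869356719 0.0
[0.001, -0.0023, -0.0998] [-0.003, -0.0024, -0.004] | mm [  0.8  -1.8 -79.9] deg 0.5
```

```bash
python3 -m creep '[[0.001,-0.0023,-0.03,-0.003,-0.002,-0.004],[0.001,-0.0023,-0.065,-0.003,-0.002,-0.004],[0.001,-0.0023,-0.085,-0.003,-0.002,-0.004],[0.001,-0.0023,-0.0985,-0.003,-0.002,-0.004],[0.001,-0.0023,-0.0985,-0.003,-0.002,-0.004],[0.001,-0.0023,-0.0985,-0.003,-0.002,-0.004]]'
python3 -m creep '[[0,0,0,0,0,0],[0,0,0,0,0,0],[0,0,0,0,0,0],[0,0,0,0,0,0],[0,0,0,0,0,0],[0,0,0,0,0,0]]' 1 80
python3 h.py
python3 -m creep '[[0,0,0.01,0,0,0],[0,0,0.03,0,0,0],[0,0,0.07,0,0,0],[0,0,0.11,0,0,0],[0,0,0.15,0,0,0],[0,0,0.18,0,0,0],[0,0,0.18,0,0,0]]'
python3 -c "
from ik import *
row(UP,lean(90,30,-1))"
```

```text
time: 22.53
ee_pos: [0.6372, -0.1149, 0.0346]
tcp_rot: [180.0, 29.8, -14.9]
ft_force: [-0.0, -0.0, 0.7]
grip_width: 0.0725
grasp_force: 0.0
time: 23.03
ee_pos: [0.6383, -0.1152, 0.0359]
tcp_rot: [180.0, 29.6, -14.9]
ft_force: [2.8, -0.5, 6.8]
grip_width: 0.0487
grasp_force: 83.4
t 23.0333 q [-11.9, 54.13, 74.61, 1.46, 80.85, 92.38] [ 0.6383 -0.1152  0.0359] [179.95  29.62 -14.91] F [ 2.8 -0.5  6.8] w 0.0487277046824702 83.36889624595642
time: 23.62
ee_pos: [0.6394, -0.1154, 0.1852]
tcp_rot: [180.0, 29.3, -14.9]
ft_force: [0.3, 0.5, -0.6]
grip_width: 0.049
grasp_force: 82.5
[-0.238, 0.1174, 0.0418] [-0.0055, 0.0077, 1.1654] | mm [-190.4   93.9   33.4] deg 104.9
```

```bash
python3 -m creep '[[-0.016,0.008,0.003,0,0,0.077],[-0.032,0.016,0.006,0,0,0.154],[-0.048,0.024,0.009,0,0,0.231],[-0.064,0.032,0.012,0,0,0.308],[-0.08,0.04,0.015,0,0,0.385],[-0.096,0.048,0.018,0,0,0.462],[-0.112,0.056,0.02,0,0,0.539],[-0.128,0.063,0.022,0,0,0.616]]'
python3 -m creep '[[-0.016,0.008,0.003,0,0,0.077],[-0.032,0.016,0.006,0,0,0.154],[-0.048,0.024,0.009,0,0,0.231],[-0.064,0.032,0.012,0,0,0.308],[-0.08,0.04,0.015,0,0,0.385],[-0.096,0.048,0.018,0,0,0.462],[-0.11,0.054,0.02,0,0,0.539],[-0.11,0.054,0.02,0,0,0.55]]'
python3 h.py
python3 -c "
from ik import *
row(UP,lean(90,30,-1))"
```

```text
time: 24.28
ee_pos: [0.5336, -0.064, 0.1959]
tcp_rot: [180.0, 29.8, 40.9]
ft_force: [-0.2, 0.4, -1.1]
grip_width: 0.0486
grasp_force: 82.6
time: 24.95
ee_pos: [0.4426, -0.021, 0.2117]
tcp_rot: [-179.9, 29.8, 90.5]
ft_force: [-0.9, -0.8, -1.4]
grip_width: 0.0488
grasp_force: 82.8
t 24.95 q [13.42, 17.3, 117.42, -34.8, 58.03, 35.15] [ 0.4426 -0.021   0.2117] [-179.86   29.83   90.46] F [-0.9 -0.8 -1.4] w 0.048752416488416536 82.7573561668396
[0.008, -0.0006, 0.0086] [-0.0019, -0.0014, -0.0043] | mm [ 6.4 -0.5  6.9] deg 0.4
```

Tilt the case up to standing.

```bash
python3 -m creep '[[0.004,0,0.005,0.07,0,0],[0.008,0,0.01,0.14,0,-0.004],[0.008,0,0.01,0.22,0,-0.004],[0.008,0,0.01,0.3,0,-0.004],[0.008,0,0.01,0.38,0,-0.004],[0.008,0,0.01,0.46,0,-0.004],[0.008,0,0.01,0.54,0,-0.004],[0.008,0,0.01,0.62,0,-0.004]]'
python3 -m creep '[[0,0,0,0.07,0,0],[0,0,0,0.14,0,0],[0,0,0,0.22,0,0],[0,0,0,0.3,0,0],[0,0,0,0.37,0,0],[0,0,0,0.37,0,0],[0,0,0,0.37,0,0]]'
python3 -c "
from ik import *
row(PL,stand(90,30,-1))"
```

```text
time: 25.62
ee_pos: [0.4543, -0.0221, 0.2211]
tcp_rot: [179.8, -26.1, 89.6]
ft_force: [-0.8, -0.1, -1.6]
grip_width: 0.0485
grasp_force: 82.6
time: 26.2
ee_pos: [0.453, -0.0224, 0.2185]
tcp_rot: [-179.2, -59.0, 89.0]
ft_force: [-1.1, 0.7, 0.1]
grip_width: 0.0486
grasp_force: 82.8
[-0.0051, -0.004, -0.1512] [0.0112, -0.0046, 0.0039] | mm [  -4.    -3.2 -121. ] deg 1.1
```

```bash
python3 -m creep '[[-0.005,-0.004,-0.03,0.011,-0.005,0.004],[-0.005,-0.004,-0.07,0.011,-0.005,0.004],[-0.005,-0.004,-0.11,0.011,-0.005,0.004],[-0.005,-0.004,-0.13,0.011,-0.005,0.004],[-0.005,-0.004,-0.14,0.011,-0.005,0.004],[-0.005,-0.004,-0.144,0.011,-0.005,0.004],[-0.005,-0.004,-0.144,0.011,-0.005,0.004]]'
python3 -m creep '[[0,0,-0.001,0,0,0],[0,0,-0.002,0,0,0],[0,0,-0.002,0,0,0]]'; python3 h.py; python3 -c "
from ik import *
row(PL,stand(90,30,-1))"
```

```text
time: 26.78
ee_pos: [0.4493, -0.0244, 0.1049]
tcp_rot: [179.5, -60.0, 90.6]
ft_force: [-0.4, 0.6, -2.3]
grip_width: 0.0486
grasp_force: 82.8
time: 27.03
ee_pos: [0.4493, -0.0247, 0.1036]
tcp_rot: [179.4, -60.0, 90.6]
ft_force: [0.3, -0.4, -1.5]
grip_width: 0.0488
grasp_force: 82.8
t 27.0333 q [-31.97, 44.12, 111.44, 49.66, 74.59, -68.98] [ 0.4493 -0.0247  0.1036] [179.42 -59.99  90.65] F [ 0.3 -0.4 -1.5] w 0.048778753216263 82.7631425857544
[-0.0003, -0.0011, -0.0076] [0.0001, 0.0032, -0.0016] | mm [-0.3 -0.9 -6.1] deg 0.3
```

```bash
python3 -m creep '[[0,0,-0.0015,0,0,0],[0,0,-0.003,0,0,0],[0,0,-0.005,0,0,0],[0,0,-0.005,0,0,0]]'; python3 -m creep '[[0,0,-0.001,0,0,0],[0,0,-0.002,0,0,0],[0,0,-0.002,0,0,0]]'; python3 -m creep '[[0,0,-0.001,0,0,0],[0,0,-0.002,0,0,0],[0,0,-0.002,0,0,0]]'
```

```text
time: 27.37
ee_pos: [0.4488, -0.0245, 0.0986]
tcp_rot: [179.6, -60.1, 90.5]
ft_force: [0.3, -0.0, -0.3]
grip_width: 0.0486
grasp_force: 82.8
time: 27.62
ee_pos: [0.4488, -0.0245, 0.0975]
tcp_rot: [179.6, -60.1, 90.5]
ft_force: [-0.6, -1.3, 3.4]
grip_width: 0.0485
grasp_force: 83.2
time: 27.87
ee_pos: [0.4488, -0.0245, 0.0974]
tcp_rot: [179.5, -60.3, 90.6]
ft_force: [-2.7, -7.0, 15.8]
grip_width: 0.0489
grasp_force: 84.7
```

Contact made: relieve the load, release, retract and take a look.

```bash
python3 -m creep '[[0,0,0.0007,0,0,0],[0,0,0.0015,0,0,0],[0,0,0.0018,0,0,0]]';  python3 -m creep '[[0,0,0,0,0,0],[0,0,0,0,0,0],[0,0,0,0,0,0],[0,0,0,0,0,0]]' 0.15
python3 -m creep '[[0,-0.02,0.012,0,0,0],[0,-0.06,0.035,0,0,0],[0,-0.1,0.06,0,0,0],[0,-0.109,0.10,0,0,0],[0,-0.109,0.15,-0.05,0,0],[0,-0.109,0.2,-0.13,0,0],[0,-0.109,0.24,-0.2,0,0],[0,-0.109,0.24,-0.28,0,0]]'
python3 h.py
python3 - <<'E'
from ik import *
c=ctrl.capture("top"); a=c["img"][160:260,215:315]; b=ctrl.capture("scene")["img"][100:200,250:350]
cv2.imwrite("pics/t2.png",cv2.resize(np.hstack([a,b])[...,::-1],None,fx=4,fy=4,interpolation=cv2.INTER_CUBIC))
E
```

```text
time: 28.12
ee_pos: [0.4488, -0.0245, 0.0975]
tcp_rot: [179.6, -60.1, 90.5]
ft_force: [-1.4, -1.5, 4.0]
grip_width: 0.0488
grasp_force: 83.0
time: 28.45
ee_pos: [0.4488, -0.0244, 0.0968]
tcp_rot: [179.6, -60.1, 90.5]
ft_force: [0.5, 0.1, 0.3]
grip_width: 0.0728
grasp_force: 0.0
time: 29.12
ee_pos: [0.4512, -0.1136, 0.2947]
tcp_rot: [179.2, -34.4, 90.5]
ft_force: [0.1, -1.2, 0.1]
grip_width: 0.0725
grasp_force: 0.0
t 29.1167 q [-32.43, 16.34, 106.45, 29.4, 78.54, -44.2] [ 0.4512 -0.1136  0.2947] [179.2  -34.36  90.53] F [ 0.1 -1.2  0.1] w 0.07252544520516516 0.0
```

View pics/t2.png

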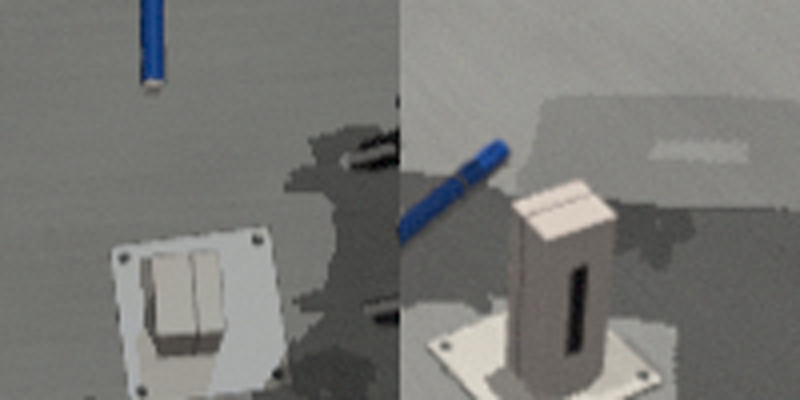

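The left half shows the case standing free, its top face at crop (155–224, 251–333). The right half shows the bar at (577,310), so this case goes in the right tray.

```bash
python3 -m creep '[[0,0.05,0,-0.08,0,0],[0,0.1,0,-0.16,0,0],[0,0.15,0,-0.24,0,0],[0,0.2,0,-0.32,0,0],[0,0.25,0,-0.4,0,0],[0,0.255,0,-0.48,0,0],[0,0.255,0,-0.56,0,0],[0,0.255,0,-0.64,0,0]]'
python3 - <<'E'
from ik import *
c=ctrl.capture("top")
p=np.array([unproj(c,(215+a/4-.4,160+b/4-.4),.136) for a,b in[(155,253),(219,251),(224,327),(160,333)]]); print(p.mean(0).round(4),[np.linalg.norm(p[i]-p[(i+1)%4]).round(4) for i in range(4)],np.degrees(np.arctan2(*(p[0]+p[1]-p[2]-p[3])[[1,0]])))
s2=stand(-90,30,1)
g=np.array([.4485,p.mean(0)[1]+.009,.096]); print(g);row(g-.1*s2.as_matrix()[:,2],s2)
E
```

```text
time: 29.88
ee_pos: [0.4482, 0.0933, 0.288]
tcp_rot: [-179.7, 18.7, 90.4]
ft_force: [-0.5, 0.0, -0.3]
grip_width: 0.0727
grasp_force: 0.0
[ 0.4485 -0.0129  0.136 ] [np.float64(0.0392), np.float64(0.0469), np.float64(0.0391), np.float64(0.0493)] -0.5347977985548126
[ 0.4485     -0.00386559  0.096     ]
[0.0006, -0.011, -0.1742] [-0.4545, -0.0057, -0.0026] | mm [   0.5   -8.8 -139.4] deg 40.9
```

```bash
python3 -m creep '[[0.001,0,0,-0.08,-0.003,-0.003],[0.001,0,-0.02,-0.16,-0.003,-0.003],[0.001,0,-0.05,-0.24,-0.003,-0.003],[0.001,0,-0.09,-0.32,-0.003,-0.003],[0.001,-0.005,-0.13,-0.4,-0.003,-0.003],[0.001,-0.01,-0.174,-0.454,-0.005,-0.003],[0.001,-0.01,-0.174,-0.454,-0.005,-0.003]]'
python3 -m creep '[[0,0,0,0,0,0],[0,0,0,0,0,0],[0,0,0,0,0,0]]'
python3 - <<'E'
from ik import *
row([.4485,-.0045,.096],stand(-90,30,1))
E
```

```text
time: 30.52
ee_pos: [0.4431, 0.0807, 0.1365]
tcp_rot: [-177.3, 60.1, 92.3]
ft_force: [-1.9, -1.2, -1.9]
grip_width: 0.0727
grasp_force: 0.0
time: 30.77
ee_pos: [0.4509, 0.0844, 0.1534]
tcp_rot: [178.9, 58.9, 89.0]
ft_force: [0.3, -0.1, 0.5]
grip_width: 0.0728
grasp_force: 0.0
[-0.003, -0.1079, -0.0699] [-0.0125, 0.0061, 0.0013] | mm [ -2.4 -86.3 -55.9] deg 1.3
```

```bash
python3 -m creep '[[-0.003,-0.035,-0.022,-0.01,0.006,0],[-0.003,-0.07,-0.044,-0.01,0.006,0],[-0.003,-0.095,-0.059,-0.01,0.006,0],[-0.003,-0.1079,-0.0675,-0.01,0.006,0],[-0.003,-0.1079,-0.0675,-0.01,0.006,0],[-0.003,-0.1079,-0.0675,-0.01,0.006,0]]'; python3 -c "
from ik import *
row([.4485,-.0045,.096],stand(-90,30,1))"; python3 -m creep '[[0,0,0,0,0,0],[0,0,0,0,0,0],[0,0,0,0,0,0],[0,0,0,0,0,0],[0,0,0,0,0,0]]' 1 80; python3 -m creep '[[0,0,0.005,0,0,0],[0,0,0.02,0,0,0],[0,0,0.05,0,0,0],[0,0,0.09,0,0,0],[0,0,0.13,0,0,0],[0,0,0.17,0,0,0]]'; python3 h.py
```

```text
time: 31.27
ee_pos: [0.4486, -0.0017, 0.0984]
tcp_rot: [180.0, 59.9, 89.9]
ft_force: [1.2, -0.4, 0.2]
grip_width: 0.0729
grasp_force: 0.0
[-0.0001, -0.0003, -0.0011] [-0.0009, 0.0001, 0.0012] | mm [-0.1 -0.2 -0.9] deg 0.1
time: 31.68
ee_pos: [0.4484, -0.0009, 0.0973]
tcp_rot: [-179.8, 60.1, 90.3]
ft_force: [0.7, 2.0, 8.2]
grip_width: 0.0493
grasp_force: 83.0
time: 32.18
ee_pos: [0.4467, -0.0018, 0.2337]
tcp_rot: [-179.4, 60.1, 90.6]
ft_force: [0.1, 0.3, -0.1]
grip_width: 0.0488
grasp_force: 82.6
t 32.1833 q [26.86, 29.06, 113.39, -51.39, 81.04, 56.29] [ 0.4467 -0.0018  0.2337] [-179.36   60.05   90.57] F [ 0.1  0.3 -0.1] w 0.04880298162084674 82.56947636604309
```

```bash
python3 -m creep '[[0,0,0.005,0.07,0,0],[0,0,0.01,0.14,0,0],[0,0,0.01,0.22,0,0],[0,0,0.01,0.3,0,0],[0,0,0.01,0.38,0,0],[0,0,0.01,0.46,0,0],[0,0,0.01,0.54,0,0],[0,0,0.01,0.61,0,0]]'; python3 -m creep '[[0,0,0,0.07,0,0],[0,0,0,0.14,0,0],[0,0,0,0.22,0,0],[0,0,0,0.3,0,0],[0,0,0,0.37,0,0],[0,0,0,0.37,0,0],[0,0,0,0.37,0,0]]'; python3 h.py
python3 - <<'E'
from ik import *
s=ctrl.read_state(); here=(s["ee_pos"],R.from_euler("xyz",s["tcp_rot"],degrees=True))
k=(np.array([.535,-.369,.2])+.024*u(.5),lean(.5,30,1))
row(*k); print(track([here,k,(k[0]-[0,0,.16],k[1])],s["joint_positions"]))
E
```

```text
time: 32.85
ee_pos: [0.4475, -0.0016, 0.2418]
tcp_rot: [179.9, 4.8, 90.3]
ft_force: [-0.1, -0.0, -1.4]
grip_width: 0.0491
grasp_force: 82.6
time: 33.43
ee_pos: [0.4468, -0.0029, 0.2396]
tcp_rot: [-179.9, -28.0, 90.1]
ft_force: [-0.1, 0.1, -1.4]
grip_width: 0.0491
grasp_force: 82.6
t 33.4333 q [-18.12, 14.9, 115.02, 29.97, 63.09, -35.14] [ 0.4468 -0.0029  0.2396] [-179.9   -28.01   90.12] F [-0.1  0.1 -1.4] w 0.04908262015436744 82.61370420455933
[0.1422, -0.4574, -0.0463] [0.018, 0.0167, 1.0035] | mm [ 113.7 -365.9  -37. ] deg 90.3
[([-29, 43, 72, -14, 91, -116], np.float64(0.0)), ([-29, 54, 74, -14, 79, -113], np.float64(0.0))]
```

```bash
python3 -m creep '[[0.011,-0.035,0,0.018,0,0.077],[0.022,-0.07,0,0.018,0.01,0.154],[0.033,-0.105,0,0.018,0.016,0.231],[0.044,-0.14,0,0.018,0.016,0.308],[0.055,-0.175,0,0.018,0.016,0.385],[0.066,-0.21,0,0.018,0.016,0.462],[0.077,-0.245,0,0.018,0.016,0.539],[0.088,-0.28,0,0.018,0.016,0.616]]'; python3 -m creep '[[0.011,-0.035,0,0,0,0.077],[0.022,-0.07,0,0,0,0.154],[0.033,-0.105,0,0,0,0.231],[0.044,-0.14,-0.01,0,0,0.308],[0.055,-0.175,-0.03,0,0,0.385],[0.055,-0.177,-0.046,0,0,0.385],[0.055,-0.177,-0.046,0,0,0.385]]'; python3 h.py
python3 - <<'E'
from ik import *
row(np.array([.535,-.369,.0455])+.024*u(.5),lean(.5,30,1))
E
```

```text
time: 34.1
ee_pos: [0.5189, -0.2263, 0.2407]
tcp_rot: [-179.2, -30.0, 145.8]
ft_force: [-0.4, -0.0, -0.9]
grip_width: 0.0488
grasp_force: 82.9
time: 34.68
ee_pos: [0.5617, -0.3659, 0.2007]
tcp_rot: [-179.3, -30.3, -179.9]
ft_force: [-0.4, 0.7, -2.5]
grip_width: 0.0488
grasp_force: 82.9
t 34.6833 q [-28.16, 43.4, 72.27, -14.4, 91.24, -115.26] [ 0.5617 -0.3659  0.2007] [-179.35  -30.3  -179.93] F [-0.4  0.7 -2.5] w 0.04877342889185957 82.94963121414185
[-0.0014, -0.0036, -0.1907] [0.0063, -0.0033, 0.0012] | mm [  -1.2   -2.9 -152.6] deg 0.6
```

```bash
python3 -m creep '[[-0.001,-0.0036,-0.04,0.006,-0.003,0],[-0.001,-0.0036,-0.08,0.006,-0.003,0],[-0.001,-0.0036,-0.12,0.006,-0.003,0],[-0.001,-0.0036,-0.155,0.006,-0.003,0],[-0.001,-0.0036,-0.178,0.006,-0.003,0],[-0.001,-0.0036,-0.188,0.006,-0.003,0],[-0.001,-0.0036,-0.188,0.006,-0.003,0],[-0.001,-0.0036,-0.188,0.006,-0.003,0]]';python3 -m creep '[[0,0,-0.0015,0,0,0],[0,0,-0.003,0,0,0],[0,0,-0.005,0,0,0],[0,0,-0.005,0,0,0]]';python3 -m creep '[[0,0,-0.001,0,0,0],[0,0,-0.002,0,0,0],[0,0,-0.003,0,0,0],[0,0,-0.003,0,0,0]]'
```

```text
time: 35.35
ee_pos: [0.5616, -0.3703, 0.0539]
tcp_rot: [-180.0, -29.8, -179.6]
ft_force: [-0.4, -0.0, -0.8]
grip_width: 0.0491
grasp_force: 83.0
time: 35.68
ee_pos: [0.5611, -0.3707, 0.0493]
tcp_rot: [-180.0, -29.8, -179.6]
ft_force: [0.2, 0.9, -1.3]
grip_width: 0.0492
grasp_force: 83.0
time: 36.02
ee_pos: [0.5607, -0.3705, 0.046]
tcp_rot: [180.0, -29.9, -179.6]
ft_force: [0.8, -0.1, -1.3]
grip_width: 0.049
grasp_force: 83.0
```

```bash
python3 -m creep '[[0,0,-0.0015,0,0,0],[0,0,-0.003,0,0,0],[0,0,-0.005,0,0,0],[0,0,-0.005,0,0,0]]';python3 -m creep '[[0,0,-0.001,0,0,0],[0,0,-0.002,0,0,0],[0,0,-0.002,0,0,0]]';python3 -m creep '[[0,0,-0.001,0,0,0],[0,0,-0.002,0,0,0],[0,0,-0.002,0,0,0]]'
```

```text
time: 36.35
ee_pos: [0.5606, -0.3704, 0.0417]
tcp_rot: [179.9, -29.9, -179.6]
ft_force: [0.3, -0.3, -1.7]
grip_width: 0.0493
grasp_force: 83.0
time: 36.6
ee_pos: [0.5608, -0.3705, 0.0404]
tcp_rot: [180.0, -29.9, -179.6]
ft_force: [-0.0, -0.7, -1.3]
grip_width: 0.0489
grasp_force: 83.0
time: 36.85
ee_pos: [0.5608, -0.3704, 0.0388]
tcp_rot: [180.0, -29.9, -179.6]
ft_force: [-0.1, -0.2, -1.0]
grip_width: 0.0492
grasp_force: 83.0
```

```bash
python3 -m creep '[[0,0,-0.001,0,0,0],[0,0,-0.0015,0,0,0],[0,0,-0.0015,0,0,0]]';python3 -m creep '[[0,0,-0.001,0,0,0],[0,0,-0.001,0,0,0],[0,0,-0.001,0,0,0]]'
```

```text
time: 37.1
ee_pos: [0.5608, -0.3705, 0.0377]
tcp_rot: [180.0, -29.9, -179.6]
ft_force: [-0.8, -0.3, -1.8]
grip_width: 0.0493
grasp_force: 83.0
time: 37.35
ee_pos: [0.5608, -0.3705, 0.037]
tcp_rot: [180.0, -29.9, -179.6]
ft_force: [0.3, 0.3, -1.6]
grip_width: 0.0491
grasp_force: 83.0
```

```bash
python3 -m creep '[[0,0,-0.0007,0,0,0],[0,0,-0.0014,0,0,0],[0,0,-0.0014,0,0,0]]';python3 -m creep '[[0,0,-0.001,0,0,0],[0,0,-0.001,0,0,0],[0,0,-0.001,0,0,0]]'
```

```text
time: 37.6
ee_pos: [0.5608, -0.3705, 0.0358]
tcp_rot: [180.0, -29.9, -179.6]
ft_force: [0.2, -0.6, -1.5]
grip_width: 0.049
grasp_force: 83.0
time: 37.85
ee_pos: [0.5609, -0.3705, 0.0354]
tcp_rot: [180.0, -29.9, -179.6]
ft_force: [0.3, 0.2, 2.4]
grip_width: 0.0492
grasp_force: 83.2
```

```bash
python3 -m creep '[[0,0,-0.001,0,0,0],[0,0,-0.001,0,0,0]]';python3 -m creep '[[0,0,0.0003,0,0,0],[0,0,0.0003,0,0,0],[0,0,0.0003,0,0,0],[0,0,0.0003,0,0,0]]' 0.15; python3 -m creep '[[0.01,0,0.018,0,0,0],[0.03,0,0.052,0,0,0],[0.055,0,0.095,0,0,0],[0.07,0,0.13,0,0,0],[0.08,0.03,0.17,0,0,0],[0.08,0.07,0.2,0,0,0],[0.08,0.12,0.2,0,0,0],[0.08,0.17,0.2,0,0,0]]'; python3 -m creep '[[0,0.05,0,0,0,0],[0,0.1,0.03,0,0,0],[0,0.15,0.03,0,0,0],[0,0.2,0.03,0,0,0],[0,0.25,0.03,0,0,0],[0,0.25,0.03,0,0,0]]'
python3 - <<'E'
from h import *
c=ctrl.capture("top"); crop(c,0,512,100,300,1.56,"end.png")
E
```

```text
time: 38.02
ee_pos: [0.5609, -0.3705, 0.0354]
tcp_rot: [180.0, -29.9, -179.6]
ft_force: [-0.4, 1.3, 5.9]
grip_width: 0.0491
grasp_force: 83.6
time: 38.35
ee_pos: [0.5607, -0.3705, 0.0343]
tcp_rot: [180.0, -29.9, -179.6]
ft_force: [-0.7, 0.8, -0.6]
grip_width: 0.0725
grasp_force: 0.0
time: 39.02
ee_pos: [0.6257, -0.234, 0.1967]
tcp_rot: [-179.9, -29.6, -179.7]
ft_force: [-0.4, 0.4, -0.8]
grip_width: 0.0726
grasp_force: 0.0
time: 39.52
ee_pos: [0.6246, -0.0274, 0.2187]
tcp_rot: [179.8, -29.9, -179.2]
ft_force: [-0.5, -0.1, -1.1]
grip_width: 0.0724
grasp_force: 0.0
```

View pics/end.png

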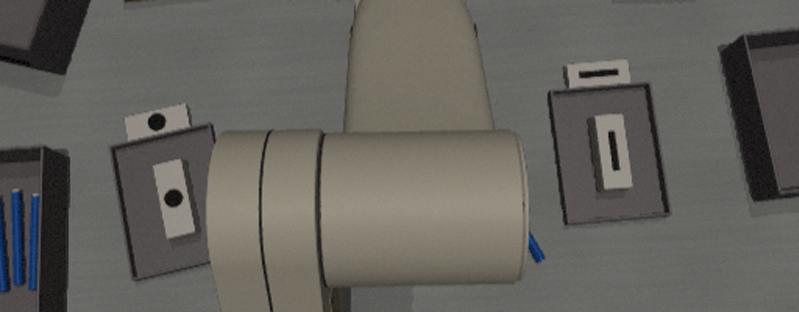

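Both cases lie mark up in the tray with the matching tab: the disc at (173,198) and the bar at (614,150). The robot touches nothing.

```bash
python3 -m creep '[[0,0,0,0,0,0],[0,0,0,0,0,0],[0,0,0,0,0,0],[0,0,0,0,0,0]]' >/dev/null; python3 -c "
from cell import ctrl
print(ctrl.close_job())"
```

```text
the job is handed in; nothing more can be done
None
```

I stood each case on the plate, let go, read its mark, and laid it mark up in the matching tray (disc left, bar right) before handing the job in at about 40 s of the 72 s limit.

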